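# Sort the empty jars into the lever-lid caddy

### The arm

A 6-joint arm with a two-finger parallel gripper is mounted at the origin on a cart in front of the work surface, level with it; the furniture and walls round the work are solid. World frame = base frame: x ahead of the robot, y to its left, z up, the work surface at z = 0. Lengths are in m, angles in rad, forces in N, time in s.
With the tool pointing down it reaches from about 0.325 to 1 m from the base axis. Payload 5.1 kg.
Tool frame: the origin (TCP) lies at the centre of the arm's flange, where the gripper is bolted on; the fingertips stand 173 mm ahead of it and the grasp point (between the pads) lies 155 mm ahead of it (ctrl.finger_overhang is the distance from the TCP to the fingertips, in m); y points along the fingers, x is the direction in which the jaws open and shut, and the axes are right-handed (so a half turn about y gives the same grasp; the last joint's range is limited). The gripper opens to 85 mm and grips with 20 to 120 N. Pads are 22 mm wide; open, the fingers measure 114 mm over their backs; the gripper's body (76 mm by 85 mm) begins 54 mm behind the grasp point. The pads swing forward as they close: fully open they stand 13 mm farther back than shut.
Start: joints at [1.178, 0.124, 1.65, -0, 1.367, -0.083], TCP at [0.198, 0.619, 0.405] pointing down, gripper open.
Joint ranges: [-2.61, 2.61], [-1.02, 2.33], [0.03, 2.71], [-1.35, 4.49], [0.32, 2.68], [-2.91, 2.91]. Speed limits (rad/s): [2.57, 2.57, 3.14, 3.14, 3.14, 3.14].

### API

Orientations are given as [roll, pitch, yaw] about the fixed x, y, z axes, in that order (R = Rz(yaw) Ry(pitch) Rx(roll)).
In Python, from plant import ctrl gives the robot as it stands.
- The arm moves only by the tool send_rows, never from a script. Its argument "series" is a list of rows, each an object with "linear": the shift along the tool's x, y, z in units of 40 mm (1.0 is 40 mm), a list of three; "dr": the turn, a rotation vector about the tool's x, y, z in units of 5 degrees (1.0 is 5 degrees), a list of three. A call has 1 to 10 rows; each row shifts and turns the commanded pose from where the row before left it, along the tool's axes as they then stand; what a row does not reach is not made up. A row lasts 1/10 s, in which the tool goes at most 50 mm and 8.59 degrees, less where a joint would pass 70% of its speed; a pose out of reach is approached as far as the arm can. A call is refused whole if a number of a shift passes 1 or a number of a turn 1, either way. A call with a gripper value outside its range is refused whole. "gripper" is the opening, from -1 (shut) to 1 (fully open), so that 0 is half open, set as the call begins (left out, the last holds). The fingers move at their own pace and stop on an object; "squeeze" is the grip in N (left out, the last holds). Time passes only in rows, so rows that do not move let the fingers close. It gives the time, the measured TCP pose, the force and the opening at its end, in the units of the state.
- ctrl.sense(): the state, without advancing time (a new reading comes with each control period).
- ctrl.get_image(name): name is "side" or "top" or "wrist"; returns a dict with "color" (480x640x3 uint8, red, green, blue), "range_z" (480x640 float32, m along the optical axis (not along the pixel's ray), 0 where there is no reading), "fx", "fy", "cx", "cy" (pixels), "xyz" and "orientation" of the camera in the world; the wrist camera has in their place "mount" (4x4, takes a point from camera to tool coordinates, whose origin is the TCP and whose axes are the tool frame's). Camera axes: x right, y down, z forward; pixel columns grow to the right and rows downward; lengths in m; the calibration is good to about 2 mm. A picture is of the moment at which its call begins: read the wrist's pose just before it.
- ctrl.sign_off(): hands the job in, once; it reports no verdict.
Trained networks look in a picture, given as the dict that the camera call returned (one of the last four; its "shot" number tells which), for a name from the list of things; names that differ only in an ending like _2 or _b are one class to them, and where a whole thing is asked for, a point or a joint stands for the part that bears it (a point fixed in the world has none). Each returns a list of dicts, best first, with "confidence" (0 to 1); they miss things now and then, are a little off and sometimes report something else, mostly with a low value. They report only what shows in the picture. A call takes as long as a camera call.
- ctrl.find_in(picture, thing): "rect" ([left, top, right, bottom] in pixels, round what is visible of it).
- ctrl.masks_of(picture, thing): "pixels" (480x640 bool, what is visible of it) and "rect" ([left, top, right, bottom] in pixels, round what is visible of it).
- ctrl.spot_point(picture, thing): "point" ([column, row] in pixels: a listed point, or the origin of a listed thing).
The state is a dict: "t": time; "joint_pos": joint angles; "dq": joint speeds; "tau": joint torques, N m; "position": TCP position; "ee_rot": TCP orientation; "force": force on the tool from outside, world axes, zero at the start; "ft_torque": the same for the moment, N m; "gripper_width": opening from 0.0 (shut) to 1.0 (fully open).
Only numpy, scipy, OpenCV 4.12 (cv2) and the standard library are available. Lean on these libraries where they do the work, as an engineer would, in place of code of your own. Each camera call takes 0.05 s, during which the arm holds its last target. There are 200 camera calls.

### The job

Sort the empties: lift the loose cap off each empty glass jar that still wears one and lay the caps flat, one to a compartment, in the wooden cap tray, and put the bare jars into the recycling caddy. The caddy's lid is raised by its side lever: press the lever down with the full jar of sauce and leave that jar standing on it to hold the lid up while you put the jars in. When all are in, take the full jar off the lever so that the lid falls shut and stand it back in the middle of its coaster; do not disturb the spice jar or the timer.

Things in the scene. Friction and masses are not known exactly. Their poses are not given: they have to be found in the camera images.
- jar_1: squat empty clear glass jar, 70 mm tall without its cap: body 56 mm across up to 42 mm, then a shoulder and a plain smooth neck 34 mm across from 50 to 70 mm, by which it can be gripped once bare; 120 g. Origin: centre of its underside, z up its axis. All three are always there, but some are already bare
- jar_2: squat empty clear glass jar, 70 mm tall without its cap: body 56 mm across up to 42 mm, then a shoulder and a plain smooth neck 34 mm across from 50 to 70 mm, by which it can be gripped once bare; 120 g. Origin: centre of its underside, z up its axis. All three are always there, but some are already bare
- jar_3: squat empty clear glass jar, 70 mm tall without its cap: body 56 mm across up to 42 mm, then a shoulder and a plain smooth neck 34 mm across from 50 to 70 mm, by which it can be gripped once bare; 120 g. Origin: centre of its underside, z up its axis. All three are always there, but some are already bare
- cap_1: loose plain metal push-on cap that starts on the jar of the same number, not screwed, 3 mm play all round: a cup turned upside down, 46 mm across, 24 mm high, hollow below (20 mm deep), flat top; 25 g. It lifts straight off (20 mm). Origin: on its axis at mid-height (12 mm above its open underside), z towards its flat top; it starts 62 mm above its jar's underside. Absent (None) when that jar starts bare
- cap_2: loose plain metal push-on cap that starts on the jar of the same number, not screwed, 3 mm play all round: a cup turned upside down, 46 mm across, 24 mm high, hollow below (20 mm deep), flat top; 25 g. It lifts straight off (20 mm). Origin: on its axis at mid-height (12 mm above its open underside), z towards its flat top; it starts 62 mm above its jar's underside. Absent (None) when that jar starts bare
- cap_3: loose plain metal push-on cap that starts on the jar of the same number, not screwed, 3 mm play all round: a cup turned upside down, 46 mm across, 24 mm high, hollow below (20 mm deep), flat top; 25 g. It lifts straight off (20 mm). Origin: on its axis at mid-height (12 mm above its open underside), z towards its flat top; it starts 62 mm above its jar's underside. Absent (None) when that jar starts bare
- full_jar: the full glass jar of sauce, 60 mm across up to 74 mm, 100 mm tall over its closed steel lid (57 mm across, fixed), about 0.6 kg; stands on the coaster at the start. Origin: centre of its underside, z up
- coaster: round cork coaster lying fixed on the wooden hob cover, 76 mm across, 6 mm thick. Origin: centre of its underside
- cap_tray: low wooden cap tray fixed on the hob cover, 70 x 200 mm (its own x and y), 10 mm high over all, floor 5 mm thick, walls and two dividers 5 mm thick: three open compartments about 60 mm square side by side along its y, centred at y = -65, 0 and +65 mm. Origin: centre of its underside.
- cover_front (a point): middle of the front edge of the wooden hob cover (fixed), at its top's height. Its flat top is 65 mm above the worktop (z = 0.065) and reaches from x = 0.49 forward and from y = -0.015 to the left, with a lip 10 mm high and 15 mm wide along the front (near) edge; jars, coaster and tray stand on it
- caddy: open grey recycling caddy fixed on the worktop to the right of the hob cover, 150 (x) x 210 (y) x 125 mm high, walls 5 mm; a light flat grey lid is hinged along its far (+x) rim and its lever sticks out of the left (+y) side, with a black linkage cover (14 mm proud) above it. Origin: centre of its underside, at worktop height
- caddy_floor (a point): centre of the caddy's inner floor, 5 mm above the worktop; inside it is 140 (x) x 200 mm (y), 120 mm deep; axes as the caddy's. Three jars stand side by side along y with about 62 mm between centres
- lever_pad (a point): centre of the top face of the lever's square pad (80 x 80 mm, black, ribbed). Fully down it is level, at x = -25 mm, y = +190 mm, z = 19 mm in the caddy's frame; released, it stands about 19 mm higher, tilted 13 degrees with the outer end up. Pressing takes about 3.5 N to start and 1 N to hold, so the full jar standing near the pad's middle (within about 20 mm) holds it fully down; an empty jar is too light to press it
- caddy_lever (a joint): lever angle: 0 released (up), 0.23 rad fully down; a spring and the lid's weight return it
- caddy_lid (a joint): lid angle: 0 closed, 1.75 rad fully raised (leaning 10 degrees back past upright, clear of the mouth, reaching 0.28 m above the worktop at the far side); geared to the lever (7.6 times its angle), so it rises as the lever goes down and falls shut when the lever is let go
- spice_jar: bystander: filled spice jar with a fixed red cap, 45 mm across, 106 mm tall, on the worktop beyond the lever. Origin: centre of its underside
- timer: bystander: green and white round kitchen timer, 65 x 64 x 58 mm, on the hob cover behind the cap tray. Origin: centre of its underside

How it is judged:
On the way, in this order (a step that is already met when the one before it is completed fails the run):
1. the full jar stands by itself on the pressed lever and the lid is held raised (value of joint caddy_lid above 1.5 rad and distance between full_jar and lever_pad below 0.05 m and angle between full_jar's own z axis and vertical below 0.2 rad and contact force between the fingers and full_jar below 0.3 N), for 0.4 s.
2. all the empty jars are in the caddy while the full jar still holds the lid up (value of joint caddy_lid above 1.5 rad and distance between full_jar and lever_pad below 0.05 m and angle between full_jar's own z axis and vertical below 0.2 rad and x of jar_1 in the frame of caddy_floor between -0.074 and 0.074 m and y of jar_1 in the frame of caddy_floor between -0.104 and 0.104 m and z of jar_1 in the frame of caddy_floor between -0.008 and 0.1 m and x of jar_2 in the frame of caddy_floor between -0.074 and 0.074 m and y of jar_2 in the frame of caddy_floor between -0.104 and 0.104 m and z of jar_2 in the frame of caddy_floor between -0.008 and 0.1 m and x of jar_3 in the frame of caddy_floor between -0.074 and 0.074 m and y of jar_3 in the frame of caddy_floor between -0.104 and 0.104 m and z of jar_3 in the frame of caddy_floor between -0.008 and 0.1 m), for 0.2 s.
At the end, for the whole second after the job is handed in: every empty jar lies or stands inside the caddy, the caddy lid is closed (under 0.06 rad), every cap lies flat (either way up, within 0.15 rad) on the floor of a compartment of the cap tray, and the full jar stands upright on its coaster within 20 mm of the middle; all at rest (x of jar_1 in the frame of caddy_floor between -0.074 and 0.074 m and y of jar_1 in the frame of caddy_floor between -0.104 and 0.104 m and z of jar_1 in the frame of caddy_floor between -0.008 and 0.1 m and x of jar_2 in the frame of caddy_floor between -0.074 and 0.074 m and y of jar_2 in the frame of caddy_floor between -0.104 and 0.104 m and z of jar_2 in the frame of caddy_floor between -0.008 and 0.1 m and x of jar_3 in the frame of caddy_floor between -0.074 and 0.074 m and y of jar_3 in the frame of caddy_floor between -0.104 and 0.104 m and z of jar_3 in the frame of caddy_floor between -0.008 and 0.1 m and x of cap_1 in the frame of cap_tray between -0.036 and 0.036 m and y of cap_1 in the frame of cap_tray between -0.101 and 0.101 m and z of cap_1 in the frame of cap_tray between 0.012 and 0.0205 m and angle between the z axis of each of cap_1, cap_2, cap_3 and the z axis of cap_tray, either way round below 0.15 rad and linear speed of each of cap_1, cap_2, cap_3, full_jar, jar_1, jar_2, jar_3 below 0.03 m/s and x of cap_2 in the frame of cap_tray between -0.036 and 0.036 m and y of cap_2 in the frame of cap_tray between -0.101 and 0.101 m and z of cap_2 in the frame of cap_tray between 0.012 and 0.0205 m and x of cap_3 in the frame of cap_tray between -0.036 and 0.036 m and y of cap_3 in the frame of cap_tray between -0.101 and 0.101 m and z of cap_3 in the frame of cap_tray between 0.012 and 0.0205 m and horizontal distance between full_jar and coaster below 0.02 m and z of full_jar in the frame of coaster below 0.012 m and angle between full_jar's own z axis and vertical below 0.1 rad and value of joint caddy_lid below 0.06 rad); the robot touches nothing.
It fails at once if the spice jar or the timer is pushed more than 40 mm away or knocked over (distance of any of spice_jar, timer from where it was at the start of the episode above 0.04 m or angle between any of spice_jar, timer's own z axis and vertical above 0.5 rad).
Of cap_1, cap_2, cap_3 only 1 to 3 are there at a start; the rules pass over those that are not, and their reading is None.
At some moment in a run one of jar_1, jar_2, jar_3 may be knocked a few centimetres aside while the robot is not near it.
Once in a run the grip may slacken for a moment while it holds something.
It also fails if it takes over 200 s, if anything falls off the work surface, if the arm or the gripper's body presses on something with over 40 N, if the wrist force passes 120 N, or if a joint passes its speed limit or range.

## Working session

There is one attempt and no reset: what is moved stays moved. The work goes in short steps, Python scripts to look and compute and a tool call to move; the robot and the scene stay as the last step left them, time stands still between calls to the robot, and variables do not carry over. Pictures are saved under pics/ and viewed, about 12 in all and at most 16, crops included, and the job is handed in when it is done.

Besides the shell and the picture viewer there is one more tool, called after ">>>" in YAML: its name, and indented under it one key for each argument. send_rows: Moves the arm, as the interface text tells. Its arguments: {"type":"object","properties":{"series":{"type":"array","items":{"type":"object","properties":{"linear":{"type":"array","items":{"type":"number"}},"dr":{"type":"array","items":{"type":"number"}}}}},"gripper":{"type":"number"},"squeeze":{"type":"number"}},"required":["series"]}

```bash
ls; mkdir -p pics; cat > h.py <<'E'
import numpy as np, cv2
from scipy.spatial.transform import Rotation as R
from plant import ctrl
def cam(p, s=None):
    if 'mount' in p:
        T=np.eye(4); T[:3,:3]=R.from_euler('xyz',s['ee_rot']).as_matrix(); T[:3,3]=s['position']
        return T@np.array(p['mount'])
    o=np.array(p['orientation']); T=np.eye(4)
    T[:3,:3]=o if o.shape==(3,3) else R.from_euler('xyz',o).as_matrix()
    T[:3,3]=p['xyz']; return T
def cloud(p,s=None):
    T=cam(p,s); z=p['range_z']; v,u=np.mgrid[:480,:640]
    P=np.stack([(u-p['cx'])/p['fx']*z,(v-p['cy'])/p['fy']*z,z],-1)
    W=P@T[:3,:3].T+T[:3,3]; W[z==0]=np.nan; return W
def save(p,n): cv2.imwrite('pics/'+n,p['color'][...,::-1])
def ray(p,uv,zw,s=None):
    T=cam(p,s); d=T[:3,:3]@np.array([(uv[0]-p['cx'])/p['fx'],(uv[1]-p['cy'])/p['fy'],1]); return T[:3,3]+d*(zw-T[2,3])/d[2]
E
python3 - <<'E'
from h import *
s=ctrl.sense(); print({k:np.round(v,3) for k,v in s.items()})
for c in ['top','side']:
    p=ctrl.get_image(c); save(p,c+'0.png'); print(c,p['xyz'],p['orientation'],p['fx'])
    W=cloud(p)
    for n in ['jar_1','cap_1','full_jar','coaster','cap_tray','caddy','spice_jar','timer','lever_pad']:
        for m in ctrl.masks_of(p,n)[:4]:
            q=W[m['pixels']]; q=q[~np.isnan(q[:,0])]
            print(n,round(m['confidence'],2),np.round(m['rect']),len(q), np.round(np.percentile(q,[3,50,97],axis=0),3).tolist() if len(q) else '')
    for n in ['lever_pad','caddy_floor','cover_front','cap_tray','coaster','full_jar']:
        print(n,[(np.round(x['point']),round(x['confidence'],2)) for x in ctrl.spot_point(p,n)[:2]])
E
```

```text
pics
{'t': np.float64(0.0), 'joint_pos': array([ 1.178,  0.125,  1.652, -0.   ,  1.368, -0.083]), 'dq': array([ 0.002, -0.001, -0.001, -0.001, -0.   ,  0.001]), 'tau': array([ 0.0000e+00, -4.2363e+01, -3.6545e+01, -0.0000e+00,  7.0000e-03,
        0.0000e+00]), 'position': array([0.198, 0.619, 0.403]), 'ee_rot': array([-1.571,  0.002,  1.261]), 'force': array([-0.293, -0.742,  0.237]), 'ft_torque': array([-0.03 ,  0.019,  0.033]), 'gripper_width': np.float64(1.0)}
top [0.48397848 0.02058698 1.32151139] [-3.02638018  0.01132754 -1.58174411] 549.8195295175376
jar_1 0.5 [151. 260. 174. 290.] 214 [[0.525, 0.364, 0.07], [0.547, 0.371, 0.103], [0.575, 0.395, 0.112]]
jar_1 0.49 [204. 261. 223. 286.] 143 [[0.531, 0.254, 0.072], [0.549, 0.259, 0.105], [0.576, 0.278, 0.113]]
jar_1 0.18 [217. 219. 305. 242.] 1980 [[0.627, 0.067, 0.065], [0.653, 0.157, 0.07], [0.68, 0.255, 0.077]]
cap_1 0.68 [298. 265. 320. 286.] 347 [[0.53, 0.033, 0.134], [0.55, 0.052, 0.139], [0.569, 0.072, 0.143]]
cap_1 0.68 [195. 261. 215. 280.] 393 [[0.536, 0.26, 0.115], [0.557, 0.28, 0.139], [0.576, 0.301, 0.143]]
cap_1 0.
[... 3031 characters left out ...]
1, -0.341, 0.133], [0.65, -0.12, 0.139]]
timer 0.94 [323. 191. 347. 219.] 675 [[0.742, 0.137, 0.069], [0.761, 0.15, 0.102], [0.791, 0.181, 0.123]]
lever_pad 0.9 [295. 307. 337. 356.] 1191 [[0.507, -0.162, 0.025], [0.532, -0.116, 0.04], [0.58, -0.086, 0.048]]
lever_pad 0.43 [294. 290. 502. 474.] 21159 [[0.502, -0.417, 0.009], [0.542, -0.341, 0.133], [0.651, -0.118, 0.139]]
lever_pad [(array([322., 331.]), 0.88), (array([385., 303.]), 0.33)]
caddy_floor [(array([207., 179.]), 0.38)]
cover_front [(array([200., 220.]), 0.68)]
cap_tray [(array([297., 232.]), 0.8), (array([256., 248.]), 0.37)]
coaster [(array([254., 246.]), 0.64)]
full_jar [(array([278., 245.]), 0.67), (array([253., 246.]), 0.57)]
```

View pics/top0.png

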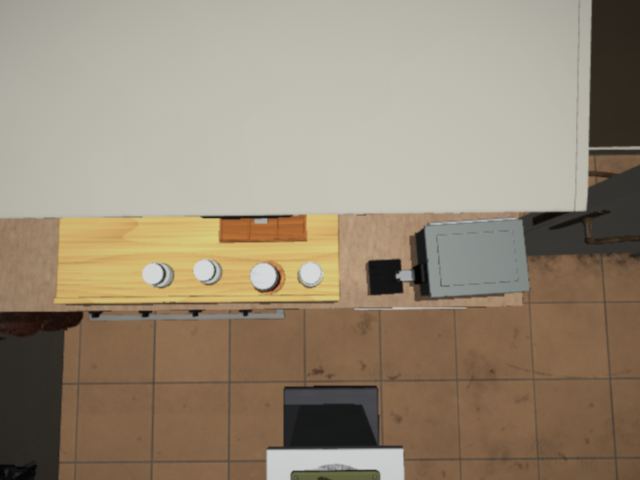

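View pics/side0.png

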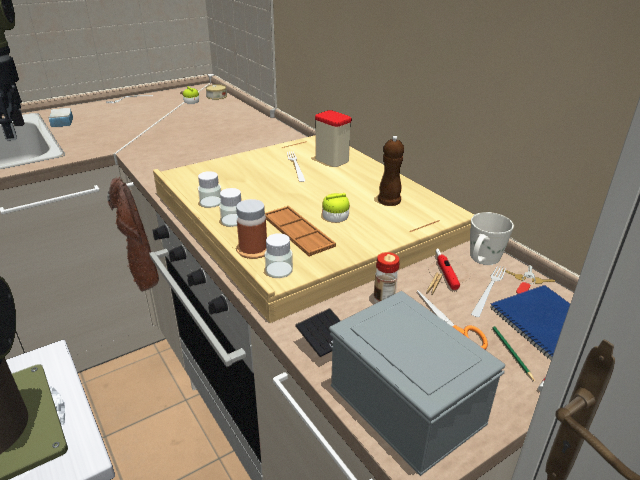

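The three cap-wearing jars sit at top-view px (155,273), (207,270) and (310,273). The full jar is at (265,276), the tray at (262,229), the lever pad at (385,277) and the caddy at (475,258). A hood or shelf hides everything above row 215. In the side view the timer is at (336,206) and the spice jar at (387,277).

```bash
python3 - <<'E'
from h import *
print(ctrl.finger_overhang)
p=ctrl.get_image('top'); W=cloud(p)
for v,u in [(100,300),(205,300),(210,300),(214,300),(212,450),(212,150)]: print('hood',v,u,W[v,u].round(3))
def rect(p,n,W,zlo,zhi,i=0):
    ms=ctrl.masks_of(p,n)
    for m in ms[:3]:
        q=W[m['pixels']]; q=q[(q[:,2]>zlo)&(q[:,2]<zhi)]
        if len(q)>50:
            r=cv2.minAreaRect(q[:,:2].astype(np.float32)*1000); print(n,round(m['confidence'],2),len(q),np.round(q[:,2].mean(),3),r)
rect(p,'cap_tray',W,.06,.08); rect(p,'caddy',W,.125,.145); rect(p,'lever_pad',W,.02,.05)
for n in ['cap_1','full_jar']:
    rect(p,n,W,.13,.18)
# raw plane-cut: caddy lid points irrespective of masks
q=W.reshape(-1,3)
k=(q[:,2]>.13)&(q[:,2]<.142)&(q[:,1]<-.15); print(cv2.minAreaRect(q[k][:,:2].astype(np.float32)*1000))
k=(q[:,2]>.02)&(q[:,2]<.06)&(q[:,1]<-.07)&(q[:,1]>-.175)&(q[:,0]<.6); print('pad',cv2.minAreaRect(q[k][:,:2].astype(np.float32)*1000))
p=ctrl.get_image('side'); W=cloud(p)
rect(p,'spice_jar',W,.01,.12);rect(p,'timer',W,.07,.15); rect(p,'cap_tray',W,.073,.08); rect(p,'caddy',W,.133,.145);rect(p,'coaster',W,.066,.075)
c=W[255:305,374:402].reshape(-1,3); c=c[(c[:,2]>.02)]; print('spice',np.nanpercentile(c,[5,50,95],axis=0).round(3))
for m in ctrl.spot_point(p,'spice_jar')[:2]: print(m, ray(p,m['point'],0))
E
```

```text
0.1734
hood 100 300 [0.681 0.042 0.806]
hood 205 300 [0.581 0.043 0.784]
hood 210 300 [0.577 0.044 0.782]
hood 214 300 [0.573 0.044 0.781]
hood 212 450 [ 0.573 -0.105  0.781]
hood 212 150 [0.576 0.192 0.785]
cap_tray 0.59 2025 0.071 ((655.3231811523438, 161.28025817871094), (60.770774841308594, 199.12242126464844), 1.0578771829605103)
caddy 0.84 7399 0.135 ((580.9209594726562, -307.95684814453125), (164.2196044921875, 217.7582550048828), 2.9999077320098877)
lever_pad 0.81 1230 0.036 ((544.6143798828125, -136.0087127685547), (79.63922119140625, 107.85494995117188), 0.46383699774742126)
cap_1 0.85 349 0.139 ((558.120361328125, 280.6060791015625), (44.94829559326172, 43.057579040527344), 63.030277252197266)
cap_1 0.64 353 0.139 ((549.1556396484375, 51.15708923339844), (44.25572967529297, 44.26292419433594), 16.31393051147461)
cap_1 0.62 365 0.139 ((551.7197875976562, 390.3999328613281), (43.851280212402344, 46.440460205078125), 2.0620415210723877)
full_jar 0.85 643 0.168 ((542.2760009765625, 148.2664031982422), (57.129581451416016, 56.968467712402344), 21.530925750732422)
((745.85974121
[... 312 characters left out ...]
53125)
timer 0.95 636 0.1 ((765.4948120117188, 161.04595947265625), (50.92823028564453, 59.30534744262695), 25.461271286010742)
cap_tray 0.84 479 0.075 ((662.9960327148438, 159.67169189453125), (204.2678680419922, 72.95069885253906), 89.83206939697266)
caddy 0.6 10484 0.136 ((578.6298217773438, -310.2572021484375), (159.04237365722656, 216.9417724609375), 3.3286960124969482)
coaster 0.46 88 0.07 ((734.272705078125, -53.092247009277344), (106.98212432861328, 42.28823471069336), 65.31741333007812)
coaster 0.42 126 0.071 ((526.1292114257812, 132.1033935546875), (29.411983489990234, 62.8015022277832), 38.474853515625)
spice [[ 0.612 -0.215  0.029]
 [ 0.708 -0.096  0.082]
 [ 0.748 -0.016  0.135]]
```

>>> send_rows:
  series:
    - {"linear":[0,0,0]}
  gripper: 1
  squeeze: 40

```text
schema error: expected keys linear, dr
```

>>> send_rows:
  series:
    - {"linear":[0,0,0],"dr":[0,1,0]}
    - {"linear":[0,0,0],"dr":[0,1,0]}
    - {"linear":[0,0,0],"dr":[0,1,0]}
    - {"linear":[0,0,0],"dr":[0,1,0]}
    - {"linear":[0,0,0],"dr":[0,1,0]}
    - {"linear":[0,0,0],"dr":[0,1,0]}
    - {"linear":[0,0,0],"dr":[0,1,0]}
    - {"linear":[0,0,0],"dr":[0,1,0]}
    - {"linear":[0,0,0],"dr":[0,1,0]}
    - {"linear":[0,0,0],"dr":[0,1,0]}
  gripper: 1
  squeeze: 50

```text
t: 3.25
position: [0.1982, 0.619, 0.4047]
ee_rot: [-1.571, 0.0, 0.385]
force: [1.2, 0.8, 0.1]
gripper_width: 1.004
```

>>> send_rows:
  series:
    - {"linear":[0,0,0],"dr":[0,1,0]}
    - {"linear":[0,0,0],"dr":[0,1,0]}
    - {"linear":[0,0,0],"dr":[0,1,0]}
    - {"linear":[0,0,0],"dr":[0,1,0]}
    - {"linear":[0,0,0],"dr":[0,0.45,0]}
    - {"linear":[0,0,0],"dr":[0,0,0]}
    - {"linear":[0,0,0],"dr":[0,0,0]}

```text
t: 3.95
position: [0.1982, 0.619, 0.4047]
ee_rot: [-1.571, 0.0, 0.001]
force: [1.0, -0.8, -0.4]
gripper_width: 1.002
```

>>> send_rows:
  series:
    - {"linear":[0.66,0,-0.91],"dr":[0,0,0]}
    - {"linear":[0.66,0,-0.91],"dr":[0,0,0]}
    - {"linear":[0.66,0,-0.91],"dr":[0,0,0]}
    - {"linear":[0.66,0,-0.91],"dr":[0,0,0]}
    - {"linear":[0.66,0,-0.91],"dr":[0,0,0]}
    - {"linear":[0.66,0,-0.91],"dr":[0,0,0]}
    - {"linear":[0.66,0,-0.91],"dr":[0,0,0]}
    - {"linear":[0.66,0,-0.91],"dr":[0,0,0]}
    - {"linear":[0.66,0,-0.91],"dr":[0,0,0]}
    - {"linear":[0.66,0,-0.91],"dr":[0,0,0]}

```text
t: 4.95
position: [0.4629, 0.2534, 0.4051]
ee_rot: [-1.57, -0.001, 0.001]
force: [0.2, 0.5, 0.3]
gripper_width: 1.0
```

>>> send_rows:
  series:
    - {"linear":[0.66,0,-0.91],"dr":[0,0,0]}
    - {"linear":[0.66,0,-0.91],"dr":[0,0,0]}
    - {"linear":[0.66,0,-0.86],"dr":[0,0,0]}
    - {"linear":[0,0,0],"dr":[0,0,0]}
    - {"linear":[0,0,0],"dr":[0,0,0]}

```text
t: 5.45
position: [0.5417, 0.1471, 0.4046]
ee_rot: [-1.57, 0.001, -0.002]
force: [-0.9, -0.3, 0.4]
gripper_width: 1.002
```

```bash
python3 - <<'E'
from h import *
s=ctrl.sense(); p=ctrl.get_image('wrist'); save(p,'w1.png'); print(np.array(p['mount']).round(3),p['fx'])
W=cloud(p,s); print(s['position'])
for n in ['full_jar','cap_1']:
    for m in ctrl.masks_of(p,n)[:3]:
        q=W[m['pixels']]; q=q[~np.isnan(q[:,0])]; q=q[q[:,2]>np.percentile(q[:,2],90)-.01]
        print(n,m['confidence'],m['rect'],q[:,2].mean(),cv2.minAreaRect(q[:,:2].astype(np.float32)*1000))
E
```

```text
[[ 1.     0.001 -0.     0.   ]
 [ 0.001 -0.317  0.948  0.031]
 [ 0.001 -0.948 -0.317  0.081]
 [ 0.     0.     0.     1.   ]] 369.25793860747973
[0.54168616 0.14713285 0.40461542]
full_jar 0.91 [280.6, 179.0, 376.2, 299.8] 0.17088673569281118 ((543.6749267578125, 147.86936950683594), (56.082279205322266, 55.94332504272461), 89.58421325683594)
cap_1 0.97 [315.5, 0.0, 395.2, 68.4] 0.13894169406888074 ((558.4981079101562, 271.5526123046875), (31.439815521240234, 45.7958984375), 89.95559692382812)
cap_1 0.64 [306.8, 318.0, 367.4, 383.1] 0.13835908263051466 ((550.1620483398438, 49.94872283935547), (45.74647903442383, 45.9061393737793), 77.12439727783203)
```

>>> send_rows:
  series:
    - {"linear":[0.05,0.75,0.02],"dr":[0,0,0]}
    - {"linear":[0,0.75,0],"dr":[0,0,0]}
    - {"linear":[0,0.75,0],"dr":[0,0,0]}
    - {"linear":[0,0.7,0],"dr":[0,0,0]}
    - {"linear":[0,0,0],"dr":[0,0,0]}
    - {"linear":[0,0,0],"dr":[0,0,0]}

```text
t: 6.2
position: [0.5429, 0.1496, 0.2869]
ee_rot: [-1.571, 0.001, 0.002]
force: [0.3, 0.7, -0.1]
gripper_width: 1.0
```

>>> send_rows:
  series:
    - {"linear":[0,0,0],"dr":[0,0,0]}
    - {"linear":[0,0,0],"dr":[0,0,0]}
    - {"linear":[0,0,0],"dr":[0,0,0]}
    - {"linear":[0,0,0],"dr":[0,0,0]}
    - {"linear":[0,0,0],"dr":[0,0,0]}
    - {"linear":[0,0,0],"dr":[0,0,0]}
    - {"linear":[0,0,0],"dr":[0,0,0]}
    - {"linear":[0,0,0],"dr":[0,0,0]}
  gripper: -1
  squeeze: 70

```text
t: 7.0
position: [0.5439, 0.149, 0.2895]
ee_rot: [-1.57, -0.003, 0.0]
force: [-3.4, 1.1, 7.4]
gripper_width: 0.684
```

>>> send_rows:
  series:
    - {"linear":[0,-0.4,0],"dr":[0,0,0]}
    - {"linear":[0,-0.8,0],"dr":[0,0,0]}
    - {"linear":[0,-0.8,0],"dr":[0,0,0]}
    - {"linear":[0,-0.5,0],"dr":[0,0,0]}
    - {"linear":[0,0,0],"dr":[0,0,0]}
    - {"linear":[0,0,0],"dr":[0,0,0]}

```text
t: 7.6
position: [0.543, 0.1485, 0.3863]
ee_rot: [-1.571, 0.0, -0.0]
force: [-1.1, -0.3, -6.1]
gripper_width: 0.686
```

```bash
python3 - <<'E'
from h import *
s=ctrl.sense(); p=ctrl.get_image('side'); W=cloud(p)
cv2.imwrite('pics/s2.png',cv2.resize(p['color'][60:300,140:400,::-1],None,fx=3,fy=2.5*1.2,interpolation=cv2.INTER_CUBIC)[:600])
for m in ctrl.masks_of(p,'full_jar')[:2]:
    q=W[m['pixels']]; q=q[~np.isnan(q[:,0])]; print(m['confidence'],m['rect'],np.percentile(q,[2,50,98],axis=0).round(3))
print(s['position'],s['gripper_width'])
E
```

```text
0.59 [232.9, 157.7, 266.0, 211.2] [[0.515 0.117 0.172]
 [0.536 0.125 0.227]
 [0.568 0.162 0.27 ]]
0.25 [197.4, 186.6, 219.0, 206.8] [[0.527 0.36  0.068]
 [0.543 0.369 0.094]
 [0.572 0.393 0.113]]
[0.54304759 0.14851024 0.38631864] 0.6859514568779222
```

View pics/s2.png

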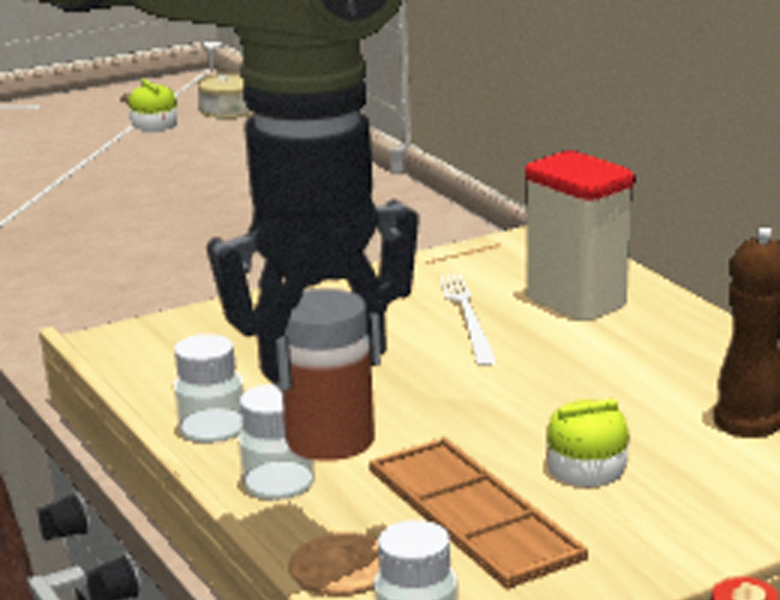

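The picture shows the jar held upright by its upper body, around crop px (328,370), with the coaster bare below it. I'll carry it to the lever.

>>> send_rows:
  series:
    - {"linear":[0.01,0,-0.44],"dr":[0,0,0]}
    - {"linear":[0.01,0,-0.9],"dr":[0,0,0]}
    - {"linear":[0,0,-0.9],"dr":[0,0,0]}
    - {"linear":[0.01,0,-0.9],"dr":[0,0,0]}
    - {"linear":[0,0,-0.9],"dr":[0,0,0]}
    - {"linear":[0.01,0,-0.9],"dr":[0,0,0]}
    - {"linear":[0,0,-0.9],"dr":[0,0,0]}
    - {"linear":[0.01,0,-0.9],"dr":[0,0,0]}
    - {"linear":[0,0,0],"dr":[0,0,0]}
    - {"linear":[0,0,0],"dr":[0,0,0]}

```text
t: 8.7
position: [0.5449, -0.1216, 0.3846]
ee_rot: [-1.569, 0.004, -0.002]
force: [-0.0, 0.2, -6.0]
gripper_width: 0.682
```

>>> send_rows:
  series:
    - {"linear":[0,0.5,0],"dr":[0,0,0]}
    - {"linear":[0,0.75,0],"dr":[0,0,0]}
    - {"linear":[0,0.75,0],"dr":[0,0,0]}
    - {"linear":[0,0.6,0],"dr":[0,0,0]}
    - {"linear":[0,0.3,0],"dr":[0,0,0]}
    - {"linear":[0,0,0],"dr":[0,0,0]}
    - {"linear":[0,0,0],"dr":[0,0,0]}

```text
t: 9.4
position: [0.5458, -0.1205, 0.2714]
ee_rot: [-1.571, -0.001, 0.001]
force: [0.9, 0.4, -5.5]
gripper_width: 0.683
```

```bash
python3 - <<'E'
from h import *
s=ctrl.sense(); p=ctrl.get_image('side'); W=cloud(p)
cv2.imwrite('pics/s3.png',cv2.resize(p['color'][200:400,230:470,::-1],None,fx=3,fy=3,interpolation=cv2.INTER_CUBIC))
for n in ['full_jar','lever_pad']:
  for m in ctrl.masks_of(p,n)[:1]:
    q=W[m['pixels']]; q=q[~np.isnan(q[:,0])]; print(n,m['confidence'],m['rect'],np.percentile(q,[2,50,98],axis=0).round(3))
E
```

```text
full_jar 0.94 [306.6, 271.4, 342.5, 332.2] [[ 0.517 -0.151  0.059]
 [ 0.535 -0.143  0.119]
 [ 0.568 -0.113  0.155]]
lever_pad 0.69 [293.4, 317.8, 330.6, 356.6] [[ 0.506 -0.163  0.003]
 [ 0.521 -0.134  0.036]
 [ 0.546 -0.089  0.054]]
```

View pics/s3.png

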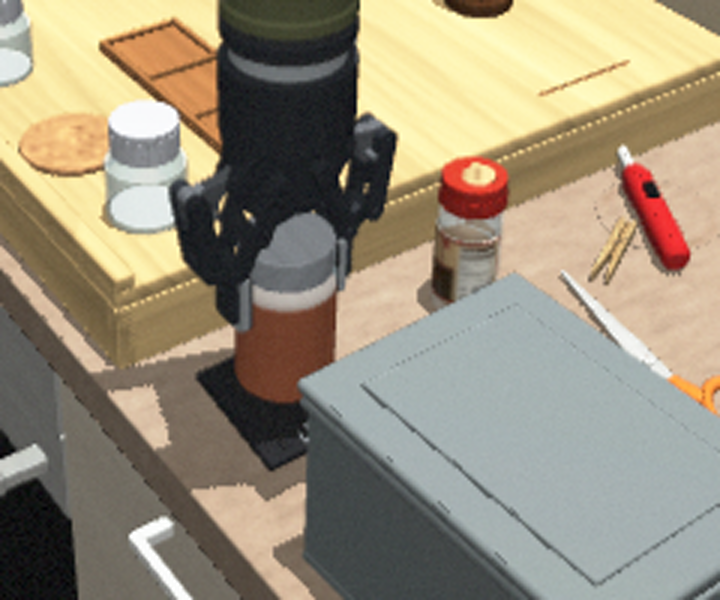

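The jar hangs centred over the pad at crop px (285,390), with the spice jar well clear at (470,230). I'll press it down slowly.

>>> send_rows:
  series:
    - {"linear":[0,0.15,0],"dr":[0,0,0]}
    - {"linear":[0,0.15,0],"dr":[0,0,0]}
    - {"linear":[0,0.15,0],"dr":[0,0,0]}
    - {"linear":[0,0.15,0],"dr":[0,0,0]}
    - {"linear":[0,0.1,0],"dr":[0,0,0]}
    - {"linear":[0,0.1,0],"dr":[0,0,0]}
    - {"linear":[0,0,0],"dr":[0,0,0]}
    - {"linear":[0,0,0],"dr":[0,0,0]}

```text
t: 10.35
position: [0.5451, -0.121, 0.2381]
ee_rot: [-1.571, 0.001, 0.0]
force: [0.1, -0.3, -4.4]
gripper_width: 0.684
```

```bash
python3 - <<'E'
from h import *
p=ctrl.get_image('side'); W=cloud(p)
for n in ['full_jar','lever_pad']:
  for m in ctrl.masks_of(p,n)[:1]:
    q=W[m['pixels']]; q=q[~np.isnan(q[:,0])]; print(n,m['confidence'],m['rect'],np.percentile(q,[2,50,98],axis=0).round(3))
k=(W[...,2]>.2)&(W[...,1]<-.2)&(W[...,1]>-.5); print('lid',k.sum(),np.percentile(W[k],[2,50,98],axis=0).round(3))
print(ctrl.sense()['force'])
E
```

```text
full_jar 0.8 [306.3, 283.7, 341.9, 347.5] [[ 0.516 -0.152  0.023]
 [ 0.534 -0.142  0.088]
 [ 0.573 -0.112  0.122]]
lever_pad 0.64 [292.0, 328.2, 330.1, 359.7] [[ 0.506 -0.163  0.003]
 [ 0.516 -0.132  0.02 ]
 [ 0.536 -0.085  0.023]]
lid 19157 [[ 0.655 -0.498  0.204]
 [ 0.678 -0.305  0.288]
 [ 1.097 -0.203  0.529]]
[-0.80546471  0.10937927 -4.99626811]
```

>>> send_rows:
  series:
    - {"linear":[0,0.04,0],"dr":[0,0,0]}
    - {"linear":[0,0.04,0],"dr":[0,0,0]}
    - {"linear":[0,0,0],"dr":[0,0,0]}
    - {"linear":[0,0,0],"dr":[0,0,0]}

```text
t: 10.9
position: [0.5456, -0.1211, 0.2376]
ee_rot: [-1.571, 0.001, 0.0]
force: [-6.6, 1.6, 7.5]
gripper_width: 0.681
```

Solid contact, so I'll release and go straight up.

>>> send_rows:
  series:
    - {"linear":[0,0,0],"dr":[0,0,0]}
    - {"linear":[0,0,0],"dr":[0,0,0]}
    - {"linear":[0,0,0],"dr":[0,0,0]}
    - {"linear":[0,0,0],"dr":[0,0,0]}
    - {"linear":[0,0,0],"dr":[0,0,0]}
    - {"linear":[0,0,0],"dr":[0,0,0]}
    - {"linear":[0,0,0],"dr":[0,0,0]}
  gripper: 1

```text
t: 11.6
position: [0.5454, -0.121, 0.2354]
ee_rot: [-1.571, 0.0, 0.0]
force: [0.0, -0.4, -0.2]
gripper_width: 1.001
```

>>> send_rows:
  series:
    - {"linear":[0,-0.3,0],"dr":[0,0,0]}
    - {"linear":[0,-0.8,0],"dr":[0,0,0]}
    - {"linear":[0,-0.9,0],"dr":[0,0,0]}
    - {"linear":[0,-0.9,0],"dr":[0,0,0]}
    - {"linear":[0,-0.5,0],"dr":[0,0,0]}
    - {"linear":[0,-0.3,0],"dr":[0,0,0]}
    - {"linear":[0,0,0],"dr":[0,0,0]}
    - {"linear":[0,0,0],"dr":[0,0,0]}

```text
t: 12.4
position: [0.5451, -0.1209, 0.3826]
ee_rot: [-1.57, 0.001, -0.0]
force: [-0.3, -0.9, -0.3]
gripper_width: 1.005
```

```bash
cat >> h.py <<'E'
def tops(p,n,s=None,k=4,zmin=0):
    W=cloud(p,s); out=[]
    for m in ctrl.masks_of(p,n)[:k]:
        q=W[m['pixels']]; q=q[~np.isnan(q[:,0])]; q=q[q[:,2]>zmin]
        if len(q)<20: continue
        q=q[q[:,2]>np.percentile(q[:,2],90)-.01]
        r=cv2.minAreaRect(q[:,:2].astype(np.float32)*1000)
        print(n,round(m['confidence'],2),np.round(m['rect']).tolist(),'z',q[:,2].mean().round(3),'c',np.round(r[0],1),'size',np.round(r[1],0)); out.append((r[0],q[:,2].mean()))
    return out
def lid(p):
    W=cloud(p); k=(W[...,2]>.15)&(W[...,2]<.33)&(W[...,1]<-.2)&(W[...,1]>-.43)&(W[...,0]>.5)&(W[...,0]<.8); print('lid px',k.sum(), np.percentile(W[k],[2,50,98],axis=0).round(3) if k.sum()>20 else '')
E
python3 - <<'E'
from h import *
p=ctrl.get_image('side'); tops(p,'full_jar'); lid(p)
p=ctrl.get_image('top'); tops(p,'full_jar'); tops(p,'cap_1',zmin=.12); save(p,'top4.png')
E
```

```text
full_jar 0.61 [307.0, 286.0, 342.0, 348.0] z 0.119 c [ 538.1 -155.4] size [123.  56.]
lid px 10557 [[ 0.661 -0.411  0.153]
 [ 0.676 -0.322  0.221]
 [ 0.691 -0.206  0.281]]
cap_1 0.81 [298.0, 263.0, 320.0, 283.0] z 0.139 c [550.1  51.5] size [44. 44.]
cap_1 0.65 [197.0, 268.0, 216.0, 284.0] z 0.139 c [544.9 274.7] size [44. 41.]
cap_1 0.57 [142.0, 266.0, 169.0, 288.0] z 0.139 c [551.7 390.9] size [45. 43.]
```

View pics/top4.png

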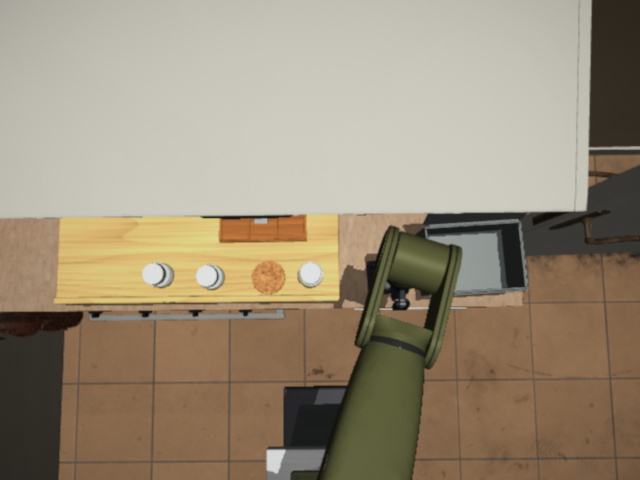

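The top view shows the caddy open, with the lid upright at the far rim. The coaster is bare at (268,277), and the middle jar has been knocked, now at (210,276). Next is jar A's cap.

>>> send_rows:
  series:
    - {"linear":[0.02,0,0.5],"dr":[0,0,0]}
    - {"linear":[0.02,0,0.9],"dr":[0,0,0]}
    - {"linear":[0.02,0,0.9],"dr":[0,0,0]}
    - {"linear":[0.02,0,0.9],"dr":[0,0,0]}
    - {"linear":[0.02,0,0.8],"dr":[0,0,0]}
    - {"linear":[0.02,0,0.28],"dr":[0,0,0]}
    - {"linear":[0,0,0],"dr":[0,0,0]}
    - {"linear":[0,0,0],"dr":[0,0,0]}

```text
t: 13.45
position: [0.5502, 0.0497, 0.3831]
ee_rot: [-1.571, 0.001, -0.0]
force: [-0.7, -0.7, 0.6]
gripper_width: 0.999
```

```bash
python3 - <<'E'
from h import *
s=ctrl.sense(); p=ctrl.get_image('wrist'); print(s['position']); tops(p,'cap_1',s,zmin=.11); tops(p,'cap_tray',s,zmin=.06)
E
```

```text
[0.55024159 0.04966346 0.3831392 ]
cap_1 0.9 [286.0, 202.0, 360.0, 281.0] z 0.139 c [550.3  49.6] size [46. 46.]
cap_tray 0.63 [422.0, 1.0, 548.0, 209.0] z 0.071 c [664.3 129.6] size [ 76. 145.]
cap_tray 0.42 [232.0, 0.0, 640.0, 298.0] z 0.066 c [656.2  94.1] size [333. 217.]
```

>>> send_rows:
  series:
    - {"linear":[0,0.6,0],"dr":[0,0,0]}
    - {"linear":[0,0.7,0],"dr":[0,0,0]}
    - {"linear":[0,0.6,0],"dr":[0,0,0]}
    - {"linear":[0,0.38,0],"dr":[0,0,0]}
    - {"linear":[0,0,0],"dr":[0,0,0]}
    - {"linear":[0,0,0],"dr":[0,0,0]}

```text
t: 14.2
position: [0.5506, 0.0498, 0.2929]
ee_rot: [-1.571, -0.001, -0.001]
force: [-0.3, -0.1, 0.5]
gripper_width: 0.997
```

>>> send_rows:
  series:
    - {"linear":[0,0,0],"dr":[0,0,0]}
    - {"linear":[0,0,0],"dr":[0,0,0]}
    - {"linear":[0,0,0],"dr":[0,0,0]}
    - {"linear":[0,0,0],"dr":[0,0,0]}
    - {"linear":[0,0,0],"dr":[0,0,0]}
    - {"linear":[0,0,0],"dr":[0,0,0]}
    - {"linear":[0,0,0],"dr":[0,0,0]}
    - {"linear":[0,0,0],"dr":[0,0,0]}
  gripper: -1
  squeeze: 40

```text
t: 15.0
position: [0.5506, 0.0503, 0.2939]
ee_rot: [-1.571, -0.002, 0.0]
force: [-1.4, 0.1, 6.6]
gripper_width: 0.527
```

>>> send_rows:
  series:
    - {"linear":[0,-0.2,0],"dr":[0,0,0]}
    - {"linear":[0,-0.4,0],"dr":[0,0,0]}
    - {"linear":[0,-0.6,0],"dr":[0,0,0]}
    - {"linear":[0,-0.5,0],"dr":[0,0,0]}
    - {"linear":[0,0,0],"dr":[0,0,0]}
    - {"linear":[0,0,0],"dr":[0,0,0]}

```text
t: 15.6
position: [0.5502, 0.0503, 0.361]
ee_rot: [-1.571, -0.001, 0.0]
force: [-1.1, -0.3, -0.5]
gripper_width: 0.525
```

```bash
python3 - <<'E'
from h import *
s=ctrl.sense(); p=ctrl.get_image('side'); W=cloud(p); tops(p,'cap_1',zmin=.11)
cv2.imwrite('pics/s5.png',cv2.resize(p['color'][130:310,190:390,::-1],None,fx=3,fy=3,interpolation=cv2.INTER_CUBIC))
E
```

```text
cap_1 0.76 [216.0, 191.0, 236.0, 210.0] z 0.138 c [545.8 273.7] size [44. 48.]
cap_1 0.58 [199.0, 169.0, 220.0, 190.0] z 0.138 c [552.5 388.9] size [45. 47.]
```

View pics/s5.png

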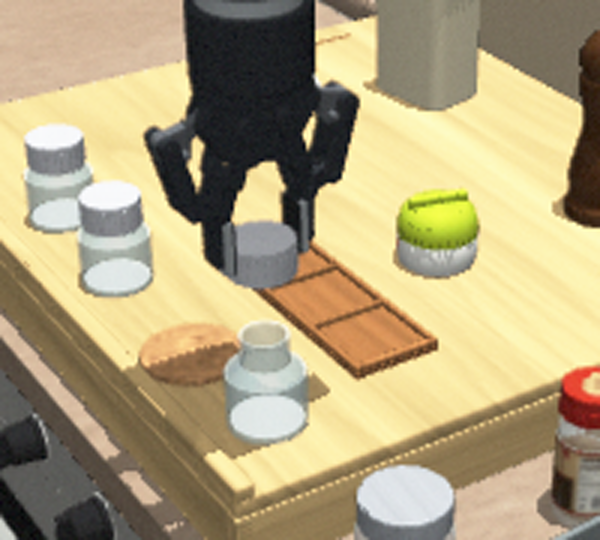

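Cap held level at crop px (260,250), and jar A stayed standing, bare, at (265,385). Moving over the near compartment.

>>> send_rows:
  series:
    - {"linear":[0.4,0,0.16],"dr":[0,0,0]}
    - {"linear":[0.8,0,0.32],"dr":[0,0,0]}
    - {"linear":[0.8,0,0.32],"dr":[0,0,0]}
    - {"linear":[0.6,0,0.24],"dr":[0,0,0]}
    - {"linear":[0.2,0,0.09],"dr":[0,0,0]}
    - {"linear":[0,0,0],"dr":[0,0,0]}
    - {"linear":[0,0,0],"dr":[0,0,0]}

```text
t: 16.4
position: [0.6614, 0.0952, 0.3592]
ee_rot: [-1.571, 0.002, -0.0]
force: [-0.2, 0.3, 0.2]
gripper_width: 0.523
```

```bash
python3 - <<'E'
from h import *
s=ctrl.sense(); p=ctrl.get_image('wrist'); print(s['position']); W=cloud(p,s)
# tray points from height: walls 0.075, floor 0.070, cover .065
save(p,'w6.png')
k=(W[...,2]>.0725)&(W[...,2]<.078)&(W[...,0]>.6)&(W[...,0]<.72)&(W[...,1]>.0)
q=W[k]; print(len(q),cv2.minAreaRect(q[:,:2].astype(np.float32)*1000),np.percentile(q,[1,99],axis=0))
tops(p,'cap_1',s)
E
```

```text
[0.66144542 0.09523901 0.35917792]
5675 ((661.897216796875, 149.790771484375), (70.18079376220703, 180.08917236328125), 0.28043133020401) [[0.62700395 0.06248356 0.07276254]
 [0.69668605 0.23817372 0.07657147]]
```

View pics/w6.png

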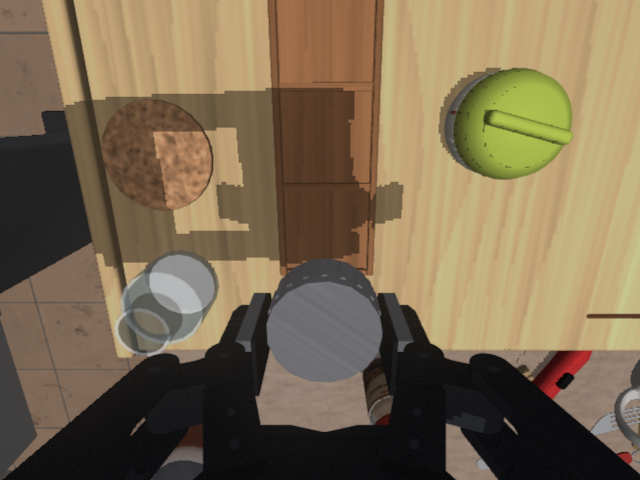

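The tray is centred at about (0.662, 0.160) and the cap sits over the near compartment at wrist px (325,320). Lowering and releasing.

>>> send_rows:
  series:
    - {"linear":[0.02,0.5,0],"dr":[0,0,0]}
    - {"linear":[0,0.8,0],"dr":[0,0,0]}
    - {"linear":[0,0.7,0],"dr":[0,0,0]}
    - {"linear":[0,0.4,0],"dr":[0,0,0]}
    - {"linear":[0,0.2,0],"dr":[0,0,0]}
    - {"linear":[0,0.1,0],"dr":[0,0,0]}
    - {"linear":[0,0,0],"dr":[0,0,0]}
    - {"linear":[0,0,0],"dr":[0,0,0]}

```text
t: 17.3
position: [0.6636, 0.0955, 0.254]
ee_rot: [-1.571, -0.003, -0.0]
force: [-0.1, 0.4, -0.4]
gripper_width: 0.529
```

>>> send_rows:
  series:
    - {"linear":[0,0,0],"dr":[0,0,0]}
    - {"linear":[0,0,0],"dr":[0,0,0]}
    - {"linear":[0,0,0],"dr":[0,0,0]}
    - {"linear":[0,0,0],"dr":[0,0,0]}
    - {"linear":[0,0,0],"dr":[0,0,0]}
    - {"linear":[0,0,0],"dr":[0,0,0]}
  gripper: 1

```text
t: 17.9
position: [0.663, 0.0954, 0.2522]
ee_rot: [-1.571, 0.0, 0.0]
force: [0.5, -0.3, 0.7]
gripper_width: 0.999
```

>>> send_rows:
  series:
    - {"linear":[0,-0.3,0],"dr":[0,0,0]}
    - {"linear":[0,-0.8,0],"dr":[0,0,0]}
    - {"linear":[0,-0.8,0],"dr":[0,0,0]}
    - {"linear":[0,-0.8,0],"dr":[0,0,0]}
    - {"linear":[0,-0.5,0],"dr":[0,0,0]}
    - {"linear":[0,0,0],"dr":[0,0,0]}

```text
t: 18.5
position: [0.6638, 0.0955, 0.3863]
ee_rot: [-1.57, -0.009, 0.0]
force: [0.5, -0.2, 0.2]
gripper_width: 1.0
```

```bash
python3 - <<'E'
from h import *
s=ctrl.sense(); p=ctrl.get_image('wrist'); print(s['position']); tops(p,'cap_1',s,zmin=.08)
p=ctrl.get_image('side'); lid(p); tops(p,'cap_1')
E
```

```text
[0.6638299  0.09554387 0.38631816]
lid px 10531 [[ 0.661 -0.411  0.153]
 [ 0.676 -0.322  0.221]
 [ 0.691 -0.206  0.281]]
cap_1 0.9 [218.0, 190.0, 238.0, 210.0] z 0.138 c [547.7 273.6] size [47. 49.]
cap_1 0.82 [199.0, 169.0, 218.0, 191.0] z 0.138 c [553.4 389.5] size [46. 50.]
cap_1 0.8 [301.0, 227.0, 326.0, 246.0] z 0.094 c [663.3  93.2] size [47. 47.]
```

>>> send_rows:
  series:
    - {"linear":[-0.3,0,0.4],"dr":[0,0,0]}
    - {"linear":[-0.6,0,0.9],"dr":[0,0,0]}
    - {"linear":[-0.6,0,0.9],"dr":[0,0,0]}
    - {"linear":[-0.6,0,0.9],"dr":[0,0,0]}
    - {"linear":[-0.6,0,0.9],"dr":[0,0,0]}
    - {"linear":[-0.27,0,0.48],"dr":[0,0,0]}
    - {"linear":[0,0,0],"dr":[0,0,0]}
    - {"linear":[0,0,0],"dr":[0,0,0]}

```text
t: 19.5
position: [0.5433, 0.2752, 0.3791]
ee_rot: [-1.572, 0.002, 0.002]
force: [1.2, 0.5, -0.7]
gripper_width: 0.998
```

```bash
python3 - <<'E'
from h import *
s=ctrl.sense(); p=ctrl.get_image('wrist'); print(s['position']); tops(p,'cap_1',s,zmin=.08)
E
```

```text
[0.5433414  0.27522119 0.37914433]
cap_1 0.71 [298.0, 4.0, 391.0, 93.0] z 0.139 c [552.3 387.5] size [42. 45.]
cap_1 0.55 [429.0, 386.0, 450.0, 424.0] z 0.09 c [623.7 178.3] size [ 20. 187.]
cap_1 0.35 [410.0, 242.0, 519.0, 439.0] z 0.238 c [592.8 272.7] size [23.  1.]
```

```bash
cat >> h.py <<'E'
def disc(p,s,c,zlo,zhi,r=.06):
    W=cloud(p,s); k=(W[...,2]>zlo)&(W[...,2]<zhi)&(np.hypot(W[...,0]-c[0],W[...,1]-c[1])<r); q=W[k]
    if len(q)<10: print('none',len(q)); return
    (x,y),rad=cv2.minEnclosingCircle(q[:,:2].astype(np.float32)*1000); print('disc',len(q),'z',q[:,2].mean().round(4),'c',round(x,1),round(y,1),'r',round(rad,1))
E
python3 - <<'E'
from h import *
s=ctrl.sense(); p=ctrl.get_image('wrist'); print(s['position']); disc(p,s,(.545,.275),.134,.143); tops(p,'cap_1',s,zmin=.08)
E
```

```text
[0.54425731 0.27416192 0.37960749]
disc 4201 z 0.139 c 546.6 274.0 r 23.4
cap_1 0.96 [427.0, 386.0, 451.0, 424.0] z 0.094 c [617.  192.2] size [ 21. 215.]
cap_1 0.82 [295.0, 1.0, 386.0, 92.0] z 0.139 c [552.8 387.1] size [46. 42.]
cap_1 0.61 [292.0, 207.0, 368.0, 286.0] z 0.139 c [547.1 274.3] size [45. 46.]
```

>>> send_rows:
  series:
    - {"linear":[0.06,0.6,0],"dr":[0,0,0]}
    - {"linear":[0,0.7,0],"dr":[0,0,0]}
    - {"linear":[0,0.5,0],"dr":[0,0,0]}
    - {"linear":[0,0.36,0],"dr":[0,0,0]}
    - {"linear":[0,0,0],"dr":[0,0,0]}
    - {"linear":[0,0,0],"dr":[0,0,0]}

```text
t: 20.3
position: [0.5471, 0.2744, 0.2944]
ee_rot: [-1.571, -0.0, -0.001]
force: [0.4, -0.1, -0.2]
gripper_width: 0.995
```

>>> send_rows:
  series:
    - {"linear":[0,0,0],"dr":[0,0,0]}
    - {"linear":[0,0,0],"dr":[0,0,0]}
    - {"linear":[0,0,0],"dr":[0,0,0]}
    - {"linear":[0,0,0],"dr":[0,0,0]}
    - {"linear":[0,0,0],"dr":[0,0,0]}
    - {"linear":[0,0,0],"dr":[0,0,0]}
    - {"linear":[0,0,0],"dr":[0,0,0]}
  gripper: -1
  squeeze: 40

```text
t: 21.0
position: [0.547, 0.2749, 0.2955]
ee_rot: [-1.57, -0.002, 0.0]
force: [-0.9, -0.1, 7.3]
gripper_width: 0.523
```

>>> send_rows:
  series:
    - {"linear":[0,-0.2,0],"dr":[0,0,0]}
    - {"linear":[0,-0.4,0],"dr":[0,0,0]}
    - {"linear":[0,-0.6,0],"dr":[0,0,0]}
    - {"linear":[0,-0.5,0],"dr":[0,0,0]}
    - {"linear":[0,0,0],"dr":[0,0,0]}
    - {"linear":[0,0,0],"dr":[0,0,0]}

```text
t: 21.6
position: [0.5466, 0.2746, 0.3626]
ee_rot: [-1.57, -0.001, 0.0]
force: [-0.2, -0.3, -1.1]
gripper_width: 0.526
```

>>> send_rows:
  series:
    - {"linear":[0.4,0,-0.16],"dr":[0,0,0]}
    - {"linear":[0.8,0,-0.34],"dr":[0,0,0]}
    - {"linear":[0.8,0,-0.34],"dr":[0,0,0]}
    - {"linear":[0.6,0,-0.28],"dr":[0,0,0]}
    - {"linear":[0.28,0,-0.12],"dr":[0,0,0]}
    - {"linear":[0,0,0],"dr":[0,0,0]}
    - {"linear":[0,0,0],"dr":[0,0,0]}

```text
t: 22.3
position: [0.6615, 0.2251, 0.3608]
ee_rot: [-1.571, 0.002, -0.0]
force: [-0.5, -0.1, -0.3]
gripper_width: 0.522
```

>>> send_rows:
  series:
    - {"linear":[0,0.5,0],"dr":[0,0,0]}
    - {"linear":[0,0.8,0],"dr":[0,0,0]}
    - {"linear":[0,0.7,0],"dr":[0,0,0]}
    - {"linear":[0,0.4,0],"dr":[0,0,0]}
    - {"linear":[0,0.2,0],"dr":[0,0,0]}
    - {"linear":[0,0.13,0],"dr":[0,0,0]}
    - {"linear":[0,0,0],"dr":[0,0,0]}
    - {"linear":[0,0,0],"dr":[0,0,0]}

```text
t: 23.1
position: [0.6623, 0.2252, 0.2544]
ee_rot: [-1.57, -0.002, 0.0]
force: [-0.6, -0.5, -0.3]
gripper_width: 0.523
```

>>> send_rows:
  series:
    - {"linear":[0,0,0],"dr":[0,0,0]}
    - {"linear":[0,0,0],"dr":[0,0,0]}
    - {"linear":[0,0,0],"dr":[0,0,0]}
    - {"linear":[0,0,0],"dr":[0,0,0]}
    - {"linear":[0,0,0],"dr":[0,0,0]}
    - {"linear":[0,0,0],"dr":[0,0,0]}
  gripper: 1

```text
t: 23.7
position: [0.6618, 0.225, 0.2527]
ee_rot: [-1.571, 0.0, -0.0]
force: [0.7, 0.1, -0.2]
gripper_width: 0.999
```

>>> send_rows:
  series:
    - {"linear":[0,-0.3,0],"dr":[0,0,0]}
    - {"linear":[0,-0.8,0],"dr":[0,0,0]}
    - {"linear":[0,-0.8,0],"dr":[0,0,0]}
    - {"linear":[0,-0.8,0],"dr":[0,0,0]}
    - {"linear":[0,-0.5,0],"dr":[0,0,0]}
    - {"linear":[0,0,0],"dr":[0,0,0]}

```text
t: 24.3
position: [0.6626, 0.2253, 0.387]
ee_rot: [-1.568, -0.009, 0.0]
force: [0.8, -0.2, 1.6]
gripper_width: 1.0
```

>>> send_rows:
  series:
    - {"linear":[-0.3,0,0.4],"dr":[0,0,0]}
    - {"linear":[-0.6,0,0.9],"dr":[0,0,0]}
    - {"linear":[-0.6,0,0.9],"dr":[0,0,0]}
    - {"linear":[-0.6,0,0.9],"dr":[0,0,0]}
    - {"linear":[-0.45,0,0.67],"dr":[0,0,0]}
    - {"linear":[-0.2,0,0.3],"dr":[0,0,0]}
    - {"linear":[0,0,0],"dr":[0,0,0]}
    - {"linear":[0,0,0],"dr":[0,0,0]}

```text
t: 25.1
position: [0.5518, 0.3875, 0.3797]
ee_rot: [-1.572, 0.001, 0.0]
force: [-0.5, -0.2, -0.0]
gripper_width: 0.998
```

```bash
python3 - <<'E'
from h import *
s=ctrl.sense(); p=ctrl.get_image('wrist'); print(s['position']); disc(p,s,(.552,.388),.134,.143)
p=ctrl.get_image('side'); lid(p); tops(p,'cap_1')
E
```

```text
[0.55182307 0.38747965 0.37973758]
disc 4237 z 0.139 c 552.6 390.1 r 23.2
lid px 10532 [[ 0.661 -0.411  0.153]
 [ 0.676 -0.321  0.221]
 [ 0.691 -0.206  0.281]]
cap_1 0.77 [277.0, 204.0, 293.0, 222.0] z 0.093 c [663.  221.5] size [46. 43.]
cap_1 0.68 [199.0, 169.0, 219.0, 191.0] z 0.138 c [553.2 387.5] size [50. 45.]
cap_1 0.65 [303.0, 227.0, 325.0, 244.0] z 0.094 c [664.1  93.9] size [44. 47.]
```

>>> send_rows:
  series:
    - {"linear":[0.02,0.6,0.04],"dr":[0,0,0]}
    - {"linear":[0,0.7,0],"dr":[0,0,0]}
    - {"linear":[0,0.5,0],"dr":[0,0,0]}
    - {"linear":[0,0.36,0],"dr":[0,0,0]}
    - {"linear":[0,0,0],"dr":[0,0,0]}
    - {"linear":[0,0,0],"dr":[0,0,0]}

```text
t: 25.85
position: [0.5532, 0.3891, 0.2949]
ee_rot: [-1.571, -0.0, -0.001]
force: [-0.1, 0.0, 0.9]
gripper_width: 0.999
```

>>> send_rows:
  series:
    - {"linear":[0,0,0],"dr":[0,0,0]}
    - {"linear":[0,0,0],"dr":[0,0,0]}
    - {"linear":[0,0,0],"dr":[0,0,0]}
    - {"linear":[0,0,0],"dr":[0,0,0]}
    - {"linear":[0,0,0],"dr":[0,0,0]}
    - {"linear":[0,0,0],"dr":[0,0,0]}
    - {"linear":[0,0,0],"dr":[0,0,0]}
  gripper: -1
  squeeze: 40

```text
t: 26.55
position: [0.5529, 0.3897, 0.296]
ee_rot: [-1.57, -0.002, 0.0]
force: [-0.7, -0.0, 6.3]
gripper_width: 0.519
```

>>> send_rows:
  series:
    - {"linear":[0,-0.2,0],"dr":[0,0,0]}
    - {"linear":[0,-0.4,0],"dr":[0,0,0]}
    - {"linear":[0,-0.6,0],"dr":[0,0,0]}
    - {"linear":[0,-0.5,0],"dr":[0,0,0]}
    - {"linear":[0,0,0],"dr":[0,0,0]}
    - {"linear":[0,0,0],"dr":[0,0,0]}

```text
t: 27.15
position: [0.5526, 0.3895, 0.363]
ee_rot: [-1.57, -0.001, 0.0]
force: [-0.2, -0.2, -0.6]
gripper_width: 0.521
```

>>> send_rows:
  series:
    - {"linear":[0.2,0,-0.42],"dr":[0,0,0]}
    - {"linear":[0.43,0,-0.9],"dr":[0,0,0]}
    - {"linear":[0.43,0,-0.9],"dr":[0,0,0]}
    - {"linear":[0.43,0,-0.9],"dr":[0,0,0]}
    - {"linear":[0.43,0,-0.9],"dr":[0,0,0]}
    - {"linear":[0.43,0,-0.9],"dr":[0,0,0]}
    - {"linear":[0.38,0,-0.82],"dr":[0,0,0]}
    - {"linear":[0,0,0],"dr":[0,0,0]}
    - {"linear":[0,0,0],"dr":[0,0,0]}

```text
t: 28.05
position: [0.6618, 0.1581, 0.3605]
ee_rot: [-1.571, 0.003, -0.002]
force: [0.3, 0.3, -0.6]
gripper_width: 0.52
```

>>> send_rows:
  series:
    - {"linear":[0,0.5,0],"dr":[0,0,0]}
    - {"linear":[0,0.8,0],"dr":[0,0,0]}
    - {"linear":[0,0.7,0],"dr":[0,0,0]}
    - {"linear":[0,0.4,0],"dr":[0,0,0]}
    - {"linear":[0,0.2,0],"dr":[0,0,0]}
    - {"linear":[0,0.1,0],"dr":[0,0,0]}
    - {"linear":[0,0,0],"dr":[0,0,0]}
    - {"linear":[0,0,0],"dr":[0,0,0]}

```text
t: 28.85
position: [0.6624, 0.16, 0.256]
ee_rot: [-1.57, -0.003, 0.0]
force: [-0.6, 0.7, -0.0]
gripper_width: 0.521
```

>>> send_rows:
  series:
    - {"linear":[0,0.06,0],"dr":[0,0,0]}
    - {"linear":[0,0,0],"dr":[0,0,0]}
    - {"linear":[0,0,0],"dr":[0,0,0]}

```text
t: 29.15
position: [0.6619, 0.1598, 0.2523]
ee_rot: [-1.571, -0.001, -0.0]
force: [0.4, 0.6, -0.0]
gripper_width: 0.522
```

>>> send_rows:
  series:
    - {"linear":[0,0,0],"dr":[0,0,0]}
    - {"linear":[0,0,0],"dr":[0,0,0]}
    - {"linear":[0,0,0],"dr":[0,0,0]}
    - {"linear":[0,0,0],"dr":[0,0,0]}
    - {"linear":[0,0,0],"dr":[0,0,0]}
    - {"linear":[0,0,0],"dr":[0,0,0]}
  gripper: 1

```text
t: 29.75
position: [0.6618, 0.1598, 0.2519]
ee_rot: [-1.571, 0.0, -0.0]
force: [0.4, -0.5, 1.0]
gripper_width: 1.0
```

>>> send_rows:
  series:
    - {"linear":[0,-0.3,0],"dr":[0,0,0]}
    - {"linear":[0,-0.8,0],"dr":[0,0,0]}
    - {"linear":[0,-0.8,0],"dr":[0,0,0]}
    - {"linear":[0,-0.8,0],"dr":[0,0,0]}
    - {"linear":[0,-0.5,0],"dr":[0,0,0]}
    - {"linear":[0,0,0],"dr":[0,0,0]}

```text
t: 30.35
position: [0.6626, 0.16, 0.386]
ee_rot: [-1.569, -0.009, 0.0]
force: [0.7, 0.0, 0.4]
gripper_width: 0.998
```

```bash
python3 - <<'E'
from h import *
s=ctrl.sense(); print(s['position'])
p=ctrl.get_image('side'); lid(p); tops(p,'cap_1'); tops(p,'jar_1',zmin=.1)
p=ctrl.get_image('top'); tops(p,'jar_1',zmin=.1)
for c in [(.551,.05),(.547,.275),(.553,.39)]: disc(p,None,c,.118,.145,.04)
cv2.imwrite('pics/t7.png',cv2.resize(p['color'][200:310,130:340,::-1],None,fx=3.5,fy=3.5,interpolation=cv2.INTER_CUBIC))
E
```

```text
[0.66260818 0.15999752 0.38603004]
lid px 10543 [[ 0.661 -0.411  0.153]
 [ 0.676 -0.322  0.221]
 [ 0.691 -0.206  0.281]]
cap_1 0.94 [300.0, 228.0, 324.0, 246.0] z 0.093 c [665.7  92.2] size [48. 43.]
cap_1 0.75 [288.0, 212.0, 309.0, 234.0] z 0.093 c [662.4 159.3] size [47. 44.]
cap_1 0.74 [273.0, 202.0, 291.0, 224.0] z 0.093 c [661.5 221.6] size [43. 45.]
cap_1 0.2 [266.0, 239.0, 295.0, 277.0] z 0.129 c [550.6  49.9] size [36. 32.]
jar_1 0.93 [198.0, 171.0, 221.0, 210.0] z 0.131 c [553.9 388.2] size [37. 33.]
jar_1 0.83 [216.0, 194.0, 244.0, 231.0] z 0.129 c [548.9 274.3] size [36. 32.]
jar_1 0.73 [264.0, 238.0, 294.0, 278.0] z 0.131 c [551.2  49.3] size [35. 34.]
jar_1 0.81 [143.0, 262.0, 177.0, 288.0] z 0.132 c [551.9 390.8] size [36. 31.]
jar_1 0.68 [298.0, 260.0, 322.0, 284.0] z 0.133 c [549.4  51.3] size [32. 33.]
jar_1 0.66 [198.0, 269.0, 205.0, 289.0] z 0.214 c [532.9 245.3] size [101.  20.]
disc 70 z 0.132 c 550.1 52.9 r 18.3
disc 25 z 0.1304 c 541.9 286.1 r 11.9
disc 122 z 0.1295 c 553.0 390.6 r 18.4
```

View pics/t7.png

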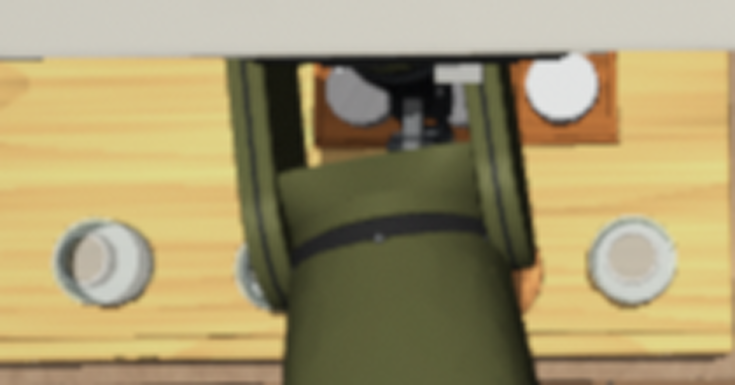

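The tray holds all three caps, one per compartment. The bare jars are at about (0.551,0.050), (0.547,0.275) and (0.553,0.390). Jar A goes first.

>>> send_rows:
  series:
    - {"linear":[-0.4,0,-0.4],"dr":[0,0,0]}
    - {"linear":[-0.8,0,-0.8],"dr":[0,0,0]}
    - {"linear":[-0.8,0,-0.8],"dr":[0,0,0]}
    - {"linear":[-0.6,0,-0.55],"dr":[0,0,0]}
    - {"linear":[-0.19,0,-0.2],"dr":[0,0,0]}
    - {"linear":[0,0,0],"dr":[0,0,0]}
    - {"linear":[0,0,0],"dr":[0,0,0]}

```text
t: 31.3
position: [0.5507, 0.0502, 0.3796]
ee_rot: [-1.57, 0.0, -0.0]
force: [0.1, -0.4, 0.5]
gripper_width: 1.0
```

```bash
python3 - <<'E'
from h import *
s=ctrl.sense(); p=ctrl.get_image('wrist'); print(s['position']); disc(p,s,(.551,.05),.126,.14); 
p=ctrl.get_image('top'); W=cloud(p); tops(p,'caddy')
k=(W[...,2]>.115)&(W[...,2]<.13)&(W[...,1]<-.19)&(W[...,0]>.48)&(W[...,0]<.7)&(W[...,1]>-.45); print(k.sum(),cv2.minAreaRect(W[k][:,:2].astype(np.float32)*1000))
E
```

```text
[0.55069635 0.05016661 0.379558  ]
disc 1024 z 0.1329 c 550.5 49.2 r 17.2
caddy 0.75 [366.0, 213.0, 530.0, 298.0] z 0.147 c [ 584.7 -265.8] size [172. 300.]
caddy 0.38 [251.0, 226.0, 274.0, 237.0] z 0.107 c [623.6 124.8] size [144.  38.]
1308 ((580.71337890625, -309.5044860839844), (159.4775390625, 216.32418823242188), 3.078789472579956)
```

>>> send_rows:
  series:
    - {"linear":[0,0.6,-0.02],"dr":[0,0,0]}
    - {"linear":[0,0.7,0],"dr":[0,0,0]}
    - {"linear":[0,0.5,0],"dr":[0,0,0]}
    - {"linear":[0,0.35,0],"dr":[0,0,0]}
    - {"linear":[0,0,0],"dr":[0,0,0]}
    - {"linear":[0,0,0],"dr":[0,0,0]}

```text
t: 32.05
position: [0.5507, 0.0493, 0.2944]
ee_rot: [-1.571, -0.0, 0.0]
force: [0.2, -0.0, 0.3]
gripper_width: 0.999
```

>>> send_rows:
  series:
    - {"linear":[0,0,0],"dr":[0,0,0]}
    - {"linear":[0,0,0],"dr":[0,0,0]}
    - {"linear":[0,0,0],"dr":[0,0,0]}
    - {"linear":[0,0,0],"dr":[0,0,0]}
    - {"linear":[0,0,0],"dr":[0,0,0]}
    - {"linear":[0,0,0],"dr":[0,0,0]}
    - {"linear":[0,0,0],"dr":[0,0,0]}
    - {"linear":[0,0,0],"dr":[0,0,0]}
  gripper: -1
  squeeze: 60

```text
t: 32.85
position: [0.5505, 0.049, 0.2951]
ee_rot: [-1.571, -0.002, -0.0]
force: [-2.1, 0.4, 6.2]
gripper_width: 0.367
```

>>> send_rows:
  series:
    - {"linear":[0,-0.3,0],"dr":[0,0,0]}
    - {"linear":[0,-0.6,0],"dr":[0,0,0]}
    - {"linear":[0,-0.8,0],"dr":[0,0,0]}
    - {"linear":[0,-0.7,0],"dr":[0,0,0]}
    - {"linear":[0,-0.3,0],"dr":[0,0,0]}
    - {"linear":[0,0,0],"dr":[0,0,0]}
    - {"linear":[0,0,0],"dr":[0,0,0]}

```text
t: 33.55
position: [0.5498, 0.049, 0.4005]
ee_rot: [-1.571, 0.002, 0.0]
force: [-0.1, -1.2, -2.0]
gripper_width: 0.372
```

```bash
python3 - <<'E'
from h import *
s=ctrl.sense(); print(s['position'])
p=ctrl.get_image('side'); lid(p); 
for m in ctrl.masks_of(p,'jar_1')[:4]:
    q=cloud(p)[m['pixels']]; q=q[~np.isnan(q[:,0])]; print(m['confidence'],m['rect'],np.percentile(q,[2,50,98],axis=0).round(3).tolist())
cv2.imwrite('pics/s8.png',cv2.resize(p['color'][130:310,190:390,::-1],None,fx=3,fy=3,interpolation=cv2.INTER_CUBIC))
E
```

```text
[0.54982551 0.04904751 0.4004835 ]
lid px 10562 [[ 0.661 -0.411  0.153]
 [ 0.676 -0.322  0.221]
 [ 0.691 -0.206  0.281]]
0.91 [197.6, 173.3, 220.9, 206.7] [[0.527, 0.36, 0.066], [0.546, 0.374, 0.106], [0.573, 0.409, 0.136]]
0.87 [216.9, 193.8, 239.9, 230.0] [[0.521, 0.245, 0.067], [0.542, 0.259, 0.105], [0.572, 0.346, 0.136]]
0.63 [261.7, 192.1, 290.8, 232.8] [[0.523, 0.021, 0.174], [0.543, 0.033, 0.209], [0.57, 0.064, 0.24]]
```

View pics/s8.png

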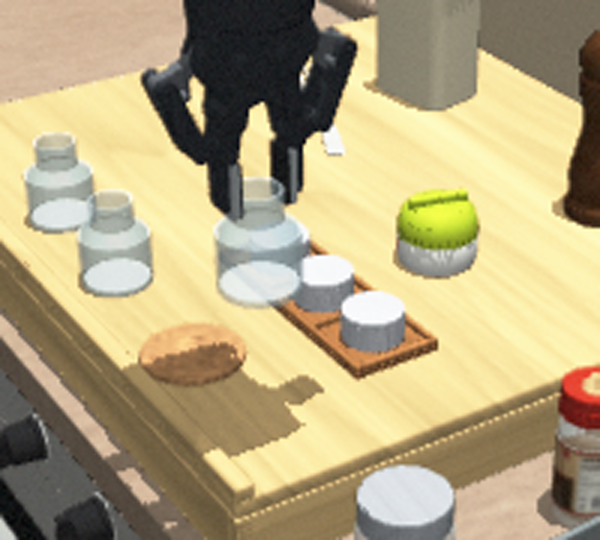

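Jar A is held upright at crop px (262,240). The knuckles are wide, about ±68 mm, so I'll keep them above the caddy rim and drop the jar about 13 mm.

>>> send_rows:
  series:
    - {"linear":[0.05,0,-0.5],"dr":[0,0,0]}
    - {"linear":[0.05,0,-0.9],"dr":[0,0,0]}
    - {"linear":[0.05,0,-0.95],"dr":[0,0,0]}
    - {"linear":[0.05,0,-0.95],"dr":[0,0,0]}
    - {"linear":[0.05,0,-0.95],"dr":[0,0,0]}
    - {"linear":[0.05,0,-0.95],"dr":[0,0,0]}
    - {"linear":[0.05,0,-0.95],"dr":[0,0,0]}
    - {"linear":[0.05,0,-0.95],"dr":[0,0,0]}
    - {"linear":[0.05,0,-0.95],"dr":[0,0,0]}
    - {"linear":[0.05,0,-0.95],"dr":[0,0,0]}

```text
t: 34.65
position: [0.5698, -0.3124, 0.3995]
ee_rot: [-1.569, 0.003, -0.0]
force: [0.8, -0.1, 0.4]
gripper_width: 0.366
```

>>> send_rows:
  series:
    - {"linear":[0.05,0,-0.9],"dr":[0,0,0]}
    - {"linear":[0,0,-0.6],"dr":[0,0,0]}
    - {"linear":[0,0,0],"dr":[0,0,0]}
    - {"linear":[0,0,0],"dr":[0,0,0]}

```text
t: 35.05
position: [0.5719, -0.3711, 0.3997]
ee_rot: [-1.568, 0.003, -0.001]
force: [0.1, 0.5, -1.2]
gripper_width: 0.368
```

```bash
python3 - <<'E'
from h import *
s=ctrl.sense(); print(s['position'],s['gripper_width']); p=ctrl.get_image('wrist'); save(p,'w9.png')
E
```

```text
[ 0.5718895  -0.37114507  0.39968594] 0.3683255728883295
```

View pics/w9.png

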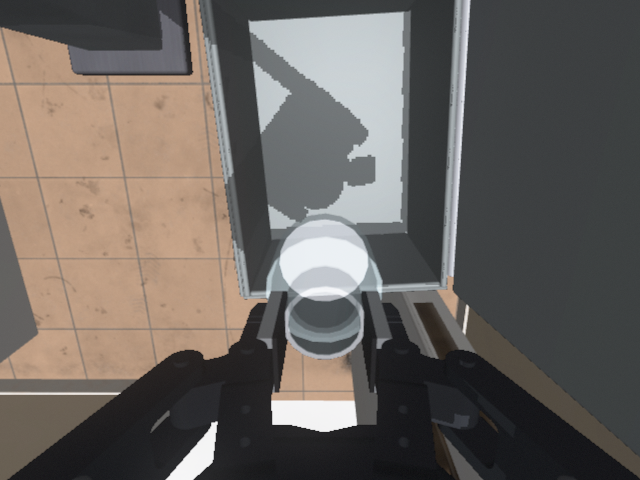

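```bash
python3 - <<'E'
from h import *
for c in ['top','side']:
    p=ctrl.get_image(c); W=cloud(p)
    for zl in [(.14,.25),(.25,.35),(.35,.6)]:
        k=(W[...,2]>zl[0])&(W[...,2]<zl[1])&(W[...,1]<-.425)&(W[...,1]>-.6)&(W[...,0]>.42)&(W[...,0]<.75)
        print(c,zl,k.sum(), np.percentile(W[k],[1,50,99],axis=0).round(3).tolist() if k.sum()>5 else '')
E
```

```text
top (0.14, 0.25) 293 [[0.655, -0.599, 0.147], [0.66, -0.571, 0.188], [0.75, -0.514, 0.249]]
top (0.25, 0.35) 668 [[0.654, -0.585, 0.253], [0.66, -0.488, 0.314], [0.694, -0.472, 0.35]]
top (0.35, 0.6) 1219 [[0.562, -0.528, 0.351], [0.669, -0.474, 0.415], [0.694, -0.426, 0.534]]
side (0.14, 0.25) 7844 [[0.603, -0.597, 0.141], [0.658, -0.541, 0.19], [0.663, -0.477, 0.249]]
side (0.25, 0.35) 5608 [[0.655, -0.565, 0.251], [0.659, -0.518, 0.297], [0.663, -0.477, 0.349]]
side (0.35, 0.6) 7082 [[0.55, -0.531, 0.352], [0.656, -0.488, 0.435], [0.662, -0.425, 0.535]]
```

>>> send_rows:
  series:
    - {"linear":[0,0.5,0.04],"dr":[0,0,0]}
    - {"linear":[0,0.8,0.04],"dr":[0,0,0]}
    - {"linear":[0,0.8,0],"dr":[0,0,0]}
    - {"linear":[0,0.7,0],"dr":[0,0,0]}
    - {"linear":[0,0.6,0],"dr":[0,0,0]}
    - {"linear":[0,0.3,0],"dr":[0,0,0]}
    - {"linear":[0,0.1,0],"dr":[0,0,0]}
    - {"linear":[0,0,0],"dr":[0,0,0]}
    - {"linear":[0,0,0],"dr":[0,0,0]}

```text
t: 36.1
position: [0.5728, -0.368, 0.2518]
ee_rot: [-1.573, -0.002, 0.0]
force: [0.0, -0.5, -0.5]
gripper_width: 0.365
```

>>> send_rows:
  series:
    - {"linear":[0,0.15,0],"dr":[0,0,0]}
    - {"linear":[0,0.05,0],"dr":[0,0,0]}
    - {"linear":[0,0,0],"dr":[0,0,0]}
    - {"linear":[0,0,0],"dr":[0,0,0]}

```text
t: 36.5
position: [0.5721, -0.3678, 0.2419]
ee_rot: [-1.571, 0.0, -0.0]
force: [0.4, -0.7, -1.3]
gripper_width: 0.366
```

>>> send_rows:
  series:
    - {"linear":[0,0,0],"dr":[0,0,0]}
    - {"linear":[0,0,0],"dr":[0,0,0]}
    - {"linear":[0,0,0],"dr":[0,0,0]}
    - {"linear":[0,0,0],"dr":[0,0,0]}
    - {"linear":[0,0,0],"dr":[0,0,0]}
  gripper: 0.2

```text
t: 37.0
position: [0.5723, -0.3678, 0.2423]
ee_rot: [-1.571, -0.001, 0.0]
force: [0.6, -0.2, 0.2]
gripper_width: 0.598
```

>>> send_rows:
  series:
    - {"linear":[0,-0.3,0],"dr":[0,0,0]}
    - {"linear":[0,-0.8,0],"dr":[0,0,0]}
    - {"linear":[0,-0.9,0],"dr":[0,0,0]}
    - {"linear":[0,-0.9,0],"dr":[0,0,0]}
    - {"linear":[0,-0.7,0],"dr":[0,0,0]}
    - {"linear":[0,0,0],"dr":[0,0,0]}

```text
t: 37.6
position: [0.5729, -0.3683, 0.3937]
ee_rot: [-1.578, -0.009, 0.0]
force: [0.5, -0.2, 1.1]
gripper_width: 0.604
```

```bash
python3 - <<'E'
from h import *
s=ctrl.sense(); p=ctrl.get_image('wrist'); print(s['position'])
tops(p,'jar_1',s); disc(p,s,(.572,-.368),.065,.08,.05)
p=ctrl.get_image('side'); lid(p); W=cloud(p)
for m in ctrl.masks_of(p,'jar_1')[:4]:
    q=W[m['pixels']]; q=q[~np.isnan(q[:,0])]; print(m['confidence'],m['rect'],np.percentile(q,[2,50,98],axis=0).round(3).tolist())
E
```

```text
[ 0.57292399 -0.36831803  0.39370558]
jar_1 0.8 [289.0, 166.0, 348.0, 237.0] z 0.073 c [ 571.6 -367.4] size [34. 33.]
jar_1 0.68 [190.0, 5.0, 640.0, 470.0] z 0.238 c [ 650.3 -358. ] size [168. 135.]
disc 980 z 0.0729 c 572.9 -386.1 r 35.5
lid px 9288 [[ 0.508 -0.411  0.154]
 [ 0.668 -0.375  0.248]
 [ 0.691 -0.205  0.324]]
0.62 [196.1, 172.7, 220.3, 206.1] [[0.526, 0.361, 0.068], [0.546, 0.374, 0.107], [0.573, 0.407, 0.136]]
0.58 [217.3, 192.1, 243.3, 229.0] [[0.521, 0.246, 0.066], [0.543, 0.258, 0.105], [0.573, 0.363, 0.135]]
0.55 [416.4, 391.1, 445.1, 412.2] [[0.516, -0.406, 0.034], [0.578, -0.361, 0.068], [0.597, -0.343, 0.125]]
```

>>> send_rows:
  series:
    - {"linear":[-0.04,0,0.5],"dr":[0,0,0]}
    - {"linear":[-0.04,0,0.9],"dr":[0,0,0]}
    - {"linear":[-0.04,0,1],"dr":[0,0,0]}
    - {"linear":[-0.04,0,1],"dr":[0,0,0]}
    - {"linear":[-0.04,0,1],"dr":[0,0,0]}
    - {"linear":[-0.04,0,1],"dr":[0,0,0]}
    - {"linear":[-0.04,0,1],"dr":[0,0,0]}
    - {"linear":[-0.04,0,1],"dr":[0,0,0]}
    - {"linear":[-0.04,0,1],"dr":[0,0,0]}
    - {"linear":[-0.04,0,1],"dr":[0,0,0]}
  gripper: 1

```text
t: 38.8
position: [0.5549, 0.0106, 0.3843]
ee_rot: [-1.57, 0.003, 0.0]
force: [0.5, -0.5, 0.6]
gripper_width: 1.005
```

>>> send_rows:
  series:
    - {"linear":[-0.04,0,1],"dr":[0,0,0]}
    - {"linear":[-0.04,0,1],"dr":[0,0,0]}
    - {"linear":[-0.04,0,1],"dr":[0,0,0]}
    - {"linear":[-0.04,0,1],"dr":[0,0,0]}
    - {"linear":[-0.04,0,1],"dr":[0,0,0]}
    - {"linear":[-0.04,0,1],"dr":[0,0,0]}
    - {"linear":[-0.01,0,0.68],"dr":[0,0,0]}
    - {"linear":[0,0,0],"dr":[0,0,0]}
    - {"linear":[0,0,0],"dr":[0,0,0]}
    - {"linear":[0,0,0],"dr":[0,0,0]}

```text
t: 39.8
position: [0.5458, 0.2748, 0.385]
ee_rot: [-1.572, 0.002, -0.0]
force: [0.6, -0.3, -0.2]
gripper_width: 1.0
```

```bash
python3 - <<'E'
from h import *
s=ctrl.sense(); p=ctrl.get_image('wrist'); print(s['position']); disc(p,s,(.547,.275),.126,.14); tops(p,'jar_1',s)
E
```

```text
[0.54576578 0.27482125 0.38503373]
disc 983 z 0.1329 c 547.1 273.6 r 17.3
jar_1 0.96 [287.0, 0.0, 381.0, 106.0] z 0.134 c [552.5 389.5] size [33. 33.]
jar_1 0.73 [288.0, 184.0, 364.0, 276.0] z 0.132 c [547. 274.] size [34. 33.]
```

>>> send_rows:
  series:
    - {"linear":[0.03,0.6,-0.02],"dr":[0,0,0]}
    - {"linear":[0,0.7,0],"dr":[0,0,0]}
    - {"linear":[0,0.6,0],"dr":[0,0,0]}
    - {"linear":[0,0.37,0],"dr":[0,0,0]}
    - {"linear":[0,0,0],"dr":[0,0,0]}
    - {"linear":[0,0,0],"dr":[0,0,0]}

```text
t: 40.5
position: [0.5478, 0.2743, 0.2958]
ee_rot: [-1.571, -0.001, -0.001]
force: [0.7, -0.2, 0.2]
gripper_width: 1.0
```

>>> send_rows:
  series:
    - {"linear":[0,0,0],"dr":[0,0,0]}
    - {"linear":[0,0,0],"dr":[0,0,0]}
    - {"linear":[0,0,0],"dr":[0,0,0]}
    - {"linear":[0,0,0],"dr":[0,0,0]}
    - {"linear":[0,0,0],"dr":[0,0,0]}
    - {"linear":[0,0,0],"dr":[0,0,0]}
    - {"linear":[0,0,0],"dr":[0,0,0]}
    - {"linear":[0,0,0],"dr":[0,0,0]}
  gripper: -1
  squeeze: 60

```text
t: 41.3
position: [0.5476, 0.2749, 0.2963]
ee_rot: [-1.57, -0.001, 0.0]
force: [-2.4, -0.1, 5.9]
gripper_width: 0.365
```

>>> send_rows:
  series:
    - {"linear":[0,-0.3,0],"dr":[0,0,0]}
    - {"linear":[0,-0.6,0],"dr":[0,0,0]}
    - {"linear":[0,-0.8,0],"dr":[0,0,0]}
    - {"linear":[0,-0.7,0],"dr":[0,0,0]}
    - {"linear":[0,-0.3,0],"dr":[0,0,0]}
    - {"linear":[0,0,0],"dr":[0,0,0]}
    - {"linear":[0,0,0],"dr":[0,0,0]}

```text
t: 42.0
position: [0.5471, 0.2745, 0.4017]
ee_rot: [-1.571, 0.002, 0.0]
force: [1.2, 0.2, -1.7]
gripper_width: 0.368
```

>>> send_rows:
  series:
    - {"linear":[0.04,0,-0.5],"dr":[0,0,0]}
    - {"linear":[0.04,0,-0.9],"dr":[0,0,0]}
    - {"linear":[0.04,0,-1],"dr":[0,0,0]}
    - {"linear":[0.04,0,-1],"dr":[0,0,0]}
    - {"linear":[0.04,0,-1],"dr":[0,0,0]}
    - {"linear":[0.04,0,-1],"dr":[0,0,0]}
    - {"linear":[0.04,0,-1],"dr":[0,0,0]}
    - {"linear":[0.04,0,-1],"dr":[0,0,0]}
    - {"linear":[0.04,0,-1],"dr":[0,0,0]}
    - {"linear":[0.04,0,-1],"dr":[0,0,0]}

```text
t: 43.0
position: [0.5627, -0.1029, 0.4002]
ee_rot: [-1.57, 0.004, -0.0]
force: [0.6, -0.1, -1.0]
gripper_width: 0.367
```

>>> send_rows:
  series:
    - {"linear":[0.04,0,-1],"dr":[0,0,0]}
    - {"linear":[0.04,0,-1],"dr":[0,0,0]}
    - {"linear":[0.04,0,-1],"dr":[0,0,0]}
    - {"linear":[0.04,0,-1],"dr":[0,0,0]}
    - {"linear":[0.04,0,-0.8],"dr":[0,0,0]}
    - {"linear":[0,0,-0.3],"dr":[0,0,0]}
    - {"linear":[0,0,0],"dr":[0,0,0]}
    - {"linear":[0,0,0],"dr":[0,0,0]}
    - {"linear":[0,0,0],"dr":[0,0,0]}

```text
t: 43.9
position: [0.5715, -0.304, 0.4025]
ee_rot: [-1.57, 0.001, 0.001]
force: [0.5, 1.0, -2.1]
gripper_width: 0.367
```

```bash
python3 - <<'E'
from h import *
s=ctrl.sense(); print(s['position'],s['gripper_width']); p=ctrl.get_image('wrist'); tops(p,'jar_1',s)
p=ctrl.get_image('side'); W=cloud(p)
for m in ctrl.masks_of(p,'jar_1')[:4]:
    q=W[m['pixels']]; q=q[~np.isnan(q[:,0])]; print(m['confidence'],m['rect'],np.percentile(q,[2,50,98],axis=0).round(3).tolist())
E
```

```text
[ 0.57149457 -0.30395759  0.40251788] 0.36738061404368333
jar_1 0.9 [268.0, 216.0, 380.0, 360.0] z 0.238 c [ 574.5 -303.8] size [42. 34.]
0.98 [393.0, 279.7, 434.5, 338.8] [[0.544, -0.332, 0.177], [0.559, -0.319, 0.213], [0.588, -0.29, 0.242]]
0.78 [414.9, 394.5, 444.7, 411.4] [[0.556, -0.383, 0.034], [0.579, -0.361, 0.068], [0.597, -0.345, 0.077]]
0.78 [196.9, 174.5, 222.1, 207.3] [[0.527, 0.36, 0.069], [0.548, 0.373, 0.105], [0.575, 0.406, 0.134]]
```

>>> send_rows:
  series:
    - {"linear":[0,0.5,-0.04],"dr":[0,0,0]}
    - {"linear":[0,0.8,0],"dr":[0,0,0]}
    - {"linear":[0,0.8,0],"dr":[0,0,0]}
    - {"linear":[0,0.7,0],"dr":[0,0,0]}
    - {"linear":[0,0.6,0],"dr":[0,0,0]}
    - {"linear":[0,0.35,0],"dr":[0,0,0]}
    - {"linear":[0,0.18,0],"dr":[0,0,0]}
    - {"linear":[0,0,0],"dr":[0,0,0]}
    - {"linear":[0,0,0],"dr":[0,0,0]}
    - {"linear":[0,0,0],"dr":[0,0,0]}

```text
t: 45.1
position: [0.572, -0.3073, 0.2478]
ee_rot: [-1.572, -0.003, 0.0]
force: [-0.2, 0.2, -0.7]
gripper_width: 0.372
```

>>> send_rows:
  series:
    - {"linear":[0,0,0],"dr":[0,0,0]}
    - {"linear":[0,0,0],"dr":[0,0,0]}
    - {"linear":[0,0,0],"dr":[0,0,0]}
    - {"linear":[0,0,0],"dr":[0,0,0]}
    - {"linear":[0,0,0],"dr":[0,0,0]}
  gripper: 0.2

```text
t: 45.6
position: [0.5714, -0.307, 0.246]
ee_rot: [-1.571, -0.0, -0.0]
force: [-0.8, -0.4, 0.2]
gripper_width: 0.602
```

>>> send_rows:
  series:
    - {"linear":[0,-0.3,0],"dr":[0,0,0]}
    - {"linear":[0,-0.8,0],"dr":[0,0,0]}
    - {"linear":[0,-0.9,0],"dr":[0,0,0]}
    - {"linear":[0,-0.9,0],"dr":[0,0,0]}
    - {"linear":[0,-0.7,0],"dr":[0,0,0]}
    - {"linear":[0,0,0],"dr":[0,0,0]}

```text
t: 46.2
position: [0.5723, -0.3075, 0.3975]
ee_rot: [-1.577, -0.01, 0.0]
force: [0.4, -0.7, -0.0]
gripper_width: 0.599
```

```bash
python3 - <<'E'
from h import *
s=ctrl.sense(); p=ctrl.get_image('wrist'); print(s['position']); tops(p,'jar_1',s)
p=ctrl.get_image('side'); lid(p); W=cloud(p)
for m in ctrl.masks_of(p,'jar_1')[:4]:
    q=W[m['pixels']]; q=q[~np.isnan(q[:,0])]; print(m['confidence'],m['rect'],np.percentile(q,[2,50,98],axis=0).round(3).tolist())
E
```

```text
[ 0.57227776 -0.3074812   0.39754953]
jar_1 0.73 [287.0, 169.0, 351.0, 236.0] z 0.073 c [ 571.6 -308.5] size [34. 33.]
jar_1 0.66 [291.0, 233.0, 348.0, 298.0] z 0.072 c [ 571.6 -367.4] size [34. 33.]
lid px 11506 [[ 0.509 -0.411  0.153]
 [ 0.671 -0.321  0.242]
 [ 0.691 -0.231  0.326]]
0.89 [197.9, 174.3, 218.8, 206.4] [[0.527, 0.361, 0.07], [0.546, 0.373, 0.105], [0.572, 0.406, 0.135]]
0.73 [392.9, 363.5, 421.6, 401.0] [[0.556, -0.334, 0.038], [0.575, -0.314, 0.062], [0.594, -0.287, 0.077]]
0.72 [323.7, 193.3, 345.6, 220.2] [[0.742, 0.136, 0.07], [0.759, 0.15, 0.103], [0.788, 0.182, 0.123]]
0.68 [417.7, 391.6, 444.9, 412.5] [[0.556, -0.382, 0.007], [0.58, -0.36, 0.068], [0.64, -0.331, 0.077]]
```

>>> send_rows:
  series:
    - {"linear":[-0.03,0,0.5],"dr":[0,0,0]}
    - {"linear":[-0.03,0,0.9],"dr":[0,0,0]}
    - {"linear":[-0.03,0,1],"dr":[0,0,0]}
    - {"linear":[-0.03,0,1],"dr":[0,0,0]}
    - {"linear":[-0.03,0,1],"dr":[0,0,0]}
    - {"linear":[-0.03,0,1],"dr":[0,0,0]}
    - {"linear":[-0.03,0,1],"dr":[0,0,0]}
    - {"linear":[-0.03,0,1],"dr":[0,0,0]}
    - {"linear":[-0.03,0,1],"dr":[0,0,0]}
    - {"linear":[-0.03,0,1],"dr":[0,0,0]}
  gripper: 1

```text
t: 47.4
position: [0.5582, 0.0714, 0.3883]
ee_rot: [-1.571, 0.003, 0.0]
force: [0.2, 0.1, 0.5]
gripper_width: 0.995
```

>>> send_rows:
  series:
    - {"linear":[-0.03,0,1],"dr":[0,0,0]}
    - {"linear":[-0.03,0,1],"dr":[0,0,0]}
    - {"linear":[-0.03,0,1],"dr":[0,0,0]}
    - {"linear":[-0.03,0,1],"dr":[0,0,0]}
    - {"linear":[-0.03,0,1],"dr":[0,0,0]}
    - {"linear":[-0.03,0,1],"dr":[0,0,0]}
    - {"linear":[-0.02,0,1],"dr":[0,0,0]}
    - {"linear":[0,0,0.7],"dr":[0,0,0]}
    - {"linear":[0,0,0.3],"dr":[0,0,0]}
    - {"linear":[0,0,0],"dr":[0,0,0]}

```text
t: 48.4
position: [0.5504, 0.3903, 0.3885]
ee_rot: [-1.572, 0.002, 0.002]
force: [-0.1, -1.0, 0.0]
gripper_width: 1.001
```

```bash
python3 - <<'E'
from h import *
s=ctrl.sense(); p=ctrl.get_image('wrist'); print(s['position']); disc(p,s,(.552,.39),.126,.14); tops(p,'jar_1',s)
E
```

```text
[0.55039887 0.39034864 0.38846902]
disc 948 z 0.133 c 552.7 390.0 r 17.1
jar_1 0.83 [288.0, 183.0, 368.0, 272.0] z 0.132 c [552.7 390.1] size [34. 34.]
```

Descend 2.33 units, with +2 mm in x.

>>> send_rows:
  series:
    - {"linear":[0.05,0.6,0],"dr":[0,0,0]}
    - {"linear":[0,0.7,0],"dr":[0,0,0]}
    - {"linear":[0,0.65,0],"dr":[0,0,0]}
    - {"linear":[0,0.38,0],"dr":[0,0,0]}
    - {"linear":[0,0,0],"dr":[0,0,0]}
    - {"linear":[0,0,0],"dr":[0,0,0]}

```text
t: 49.1
position: [0.5538, 0.3885, 0.2975]
ee_rot: [-1.571, -0.001, -0.001]
force: [-0.1, 0.2, 0.8]
gripper_width: 1.002
```

>>> send_rows:
  series:
    - {"linear":[0,0,0],"dr":[0,0,0]}
    - {"linear":[0,0,0],"dr":[0,0,0]}
    - {"linear":[0,0,0],"dr":[0,0,0]}
    - {"linear":[0,0,0],"dr":[0,0,0]}
    - {"linear":[0,0,0],"dr":[0,0,0]}
    - {"linear":[0,0,0],"dr":[0,0,0]}
    - {"linear":[0,0,0],"dr":[0,0,0]}
    - {"linear":[0,0,0],"dr":[0,0,0]}
  gripper: -1
  squeeze: 60

```text
t: 49.9
position: [0.5535, 0.3893, 0.2981]
ee_rot: [-1.57, -0.001, 0.0]
force: [-1.1, -0.6, 5.6]
gripper_width: 0.361
```

>>> send_rows:
  series:
    - {"linear":[0,-0.3,0],"dr":[0,0,0]}
    - {"linear":[0,-0.6,0],"dr":[0,0,0]}
    - {"linear":[0,-0.8,0],"dr":[0,0,0]}
    - {"linear":[0,-0.7,0],"dr":[0,0,0]}
    - {"linear":[0,-0.3,0],"dr":[0,0,0]}
    - {"linear":[0,0,0],"dr":[0,0,0]}
    - {"linear":[0,0,0],"dr":[0,0,0]}

```text
t: 50.6
position: [0.5532, 0.3888, 0.4032]
ee_rot: [-1.572, 0.002, -0.0]
force: [-0.1, 0.1, -1.7]
gripper_width: 0.366
```

>>> send_rows:
  series:
    - {"linear":[0.03,0,-0.5],"dr":[0,0,0]}
    - {"linear":[0.03,0,-0.9],"dr":[0,0,0]}
    - {"linear":[0.03,0,-1],"dr":[0,0,0]}
    - {"linear":[0.03,0,-1],"dr":[0,0,0]}
    - {"linear":[0.03,0,-1],"dr":[0,0,0]}
    - {"linear":[0.03,0,-1],"dr":[0,0,0]}
    - {"linear":[0.03,0,-1],"dr":[0,0,0]}
    - {"linear":[0.03,0,-1],"dr":[0,0,0]}
    - {"linear":[0.03,0,-1],"dr":[0,0,0]}
    - {"linear":[0.03,0,-1],"dr":[0,0,0]}

```text
t: 51.6
position: [0.5644, 0.0107, 0.4025]
ee_rot: [-1.571, 0.004, -0.0]
force: [0.9, -1.0, -1.2]
gripper_width: 0.366
```

>>> send_rows:
  series:
    - {"linear":[0.03,0,-1],"dr":[0,0,0]}
    - {"linear":[0.03,0,-1],"dr":[0,0,0]}
    - {"linear":[0.03,0,-1],"dr":[0,0,0]}
    - {"linear":[0.03,0,-1],"dr":[0,0,0]}
    - {"linear":[0,0,-1],"dr":[0,0,0]}
    - {"linear":[0,0,-0.9],"dr":[0,0,0]}
    - {"linear":[0,0,-0.6],"dr":[0,0,0]}
    - {"linear":[0,0,0],"dr":[0,0,0]}
    - {"linear":[0,0,0],"dr":[0,0,0]}

```text
t: 52.5
position: [0.5693, -0.2476, 0.4027]
ee_rot: [-1.569, 0.003, -0.002]
force: [-0.5, 0.3, -1.9]
gripper_width: 0.366
```

```bash
python3 - <<'E'
from h import *
s=ctrl.sense(); print(s['position'],s['gripper_width']); 
p=ctrl.get_image('side'); W=cloud(p);lid(p)
for m in ctrl.masks_of(p,'jar_1')[:4]:
    q=W[m['pixels']]; q=q[~np.isnan(q[:,0])]; print(m['confidence'],m['rect'],np.percentile(q,[2,50,98],axis=0).round(3).tolist())
E
```

```text
[ 0.56934925 -0.24756814  0.40269825] 0.36576477726116663
lid px 14648 [[ 0.518 -0.41   0.154]
 [ 0.671 -0.279  0.23 ]
 [ 0.69  -0.212  0.325]]
0.83 [394.0, 364.2, 422.4, 400.6] [[0.556, -0.335, 0.036], [0.575, -0.315, 0.062], [0.598, -0.285, 0.077]]
0.77 [414.4, 390.6, 446.4, 414.9] [[0.556, -0.382, 0.033], [0.579, -0.36, 0.068], [0.596, -0.343, 0.077]]
0.67 [365.2, 262.4, 404.8, 315.3] [[0.541, -0.274, 0.174], [0.557, -0.261, 0.211], [0.586, -0.233, 0.24]]
```

>>> send_rows:
  series:
    - {"linear":[0,0.5,0],"dr":[0,0,0]}
    - {"linear":[0,0.8,0],"dr":[0,0,0]}
    - {"linear":[0,0.8,0],"dr":[0,0,0]}
    - {"linear":[0,0.7,0],"dr":[0,0,0]}
    - {"linear":[0,0.6,0],"dr":[0,0,0]}
    - {"linear":[0,0.35,0],"dr":[0,0,0]}
    - {"linear":[0,0.16,0],"dr":[0,0,0]}
    - {"linear":[0,0,0],"dr":[0,0,0]}
    - {"linear":[0,0,0],"dr":[0,0,0]}
    - {"linear":[0,0,0],"dr":[0,0,0]}

```text
t: 53.6
position: [0.5708, -0.2472, 0.2501]
ee_rot: [-1.572, -0.003, 0.0]
force: [-0.0, -0.0, -1.2]
gripper_width: 0.365
```

>>> send_rows:
  series:
    - {"linear":[0,0,0],"dr":[0,0,0]}
    - {"linear":[0,0,0],"dr":[0,0,0]}
    - {"linear":[0,0,0],"dr":[0,0,0]}
    - {"linear":[0,0,0],"dr":[0,0,0]}
    - {"linear":[0,0,0],"dr":[0,0,0]}
  gripper: 0.2

```text
t: 54.1
position: [0.5702, -0.247, 0.2484]
ee_rot: [-1.571, -0.0, -0.0]
force: [-0.1, -0.8, -0.8]
gripper_width: 0.599
```

>>> send_rows:
  series:
    - {"linear":[0,-0.3,0],"dr":[0,0,0]}
    - {"linear":[0,-0.8,0],"dr":[0,0,0]}
    - {"linear":[0,-0.9,0],"dr":[0,0,0]}
    - {"linear":[0,-0.9,0],"dr":[0,0,0]}
    - {"linear":[0,-0.7,0],"dr":[0,0,0]}
    - {"linear":[0,0,0],"dr":[0,0,0]}

```text
t: 54.7
position: [0.5711, -0.2474, 0.3998]
ee_rot: [-1.576, -0.01, 0.0]
force: [0.8, -1.0, 0.4]
gripper_width: 0.602
```

```bash
python3 - <<'E'
from h import *
s=ctrl.sense(); p=ctrl.get_image('wrist'); save(p,'w10.png'); print(s['position']); tops(p,'jar_1',s); tops(p,'full_jar',s)
p=ctrl.get_image('side'); lid(p)
E
```

```text
[ 0.57113567 -0.2474231   0.39976731]
jar_1 0.96 [297.0, 290.0, 346.0, 355.0] z 0.071 c [ 571.4 -366.7] size [33. 33.]
jar_1 0.87 [285.0, 181.0, 350.0, 237.0] z 0.076 c [ 569.7 -237. ] size [33. 54.]
jar_1 0.62 [291.0, 232.0, 352.0, 297.0] z 0.072 c [ 571.6 -308.3] size [33. 33.]
full_jar 0.77 [231.0, 2.0, 324.0, 94.0] z 0.119 c [ 545.1 -128.4] size [56. 46.]
lid px 13622 [[ 0.509 -0.41   0.154]
 [ 0.672 -0.29   0.238]
 [ 0.691 -0.214  0.326]]
```

View pics/w10.png

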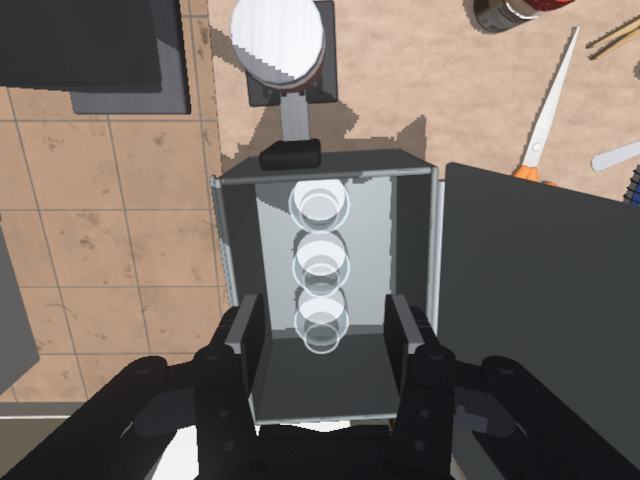

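All three jars stand in the caddy at wrist px (320,205), (321,265) and (321,325), and the full jar is still on its pad. Next I fetch the full jar.

>>> send_rows:
  series:
    - {"linear":[-0.2,0,0.5],"dr":[0,0,0]}
    - {"linear":[-0.2,0,0.9],"dr":[0,0,0]}
    - {"linear":[-0.2,0,0.9],"dr":[0,0,0]}
    - {"linear":[-0.05,0,0.6],"dr":[0,0,0]}
    - {"linear":[0,0,0.26],"dr":[0,0,0]}
    - {"linear":[0,0,0],"dr":[0,0,0]}
    - {"linear":[0,0,0],"dr":[0,0,0]}
  gripper: 1

```text
t: 55.6
position: [0.5443, -0.1211, 0.3916]
ee_rot: [-1.571, 0.001, -0.0]
force: [1.1, 0.8, 0.5]
gripper_width: 1.001
```

```bash
python3 - <<'E'
from h import *
s=ctrl.sense(); p=ctrl.get_image('wrist'); print(s['position']); disc(p,s,(.545,-.121),.112,.125); tops(p,'full_jar',s)
E
```

```text
[ 0.54432453 -0.12105029  0.39162995]
disc 4977 z 0.1189 c 545.1 -122.7 r 28.5
full_jar 0.84 [288.0, 172.0, 365.0, 276.0] z 0.119 c [ 545.5 -122.7] size [56. 55.]
```

>>> send_rows:
  series:
    - {"linear":[0.02,0.5,-0.04],"dr":[0,0,0]}
    - {"linear":[0,0.8,0],"dr":[0,0,0]}
    - {"linear":[0,0.8,0],"dr":[0,0,0]}
    - {"linear":[0,0.7,0],"dr":[0,0,0]}
    - {"linear":[0,0.6,0],"dr":[0,0,0]}
    - {"linear":[0,0.35,0],"dr":[0,0,0]}
    - {"linear":[0,0.14,0],"dr":[0,0,0]}
    - {"linear":[0,0,0],"dr":[0,0,0]}
    - {"linear":[0,0,0],"dr":[0,0,0]}

```text
t: 56.6
position: [0.5456, -0.1226, 0.2381]
ee_rot: [-1.572, -0.002, -0.0]
force: [0.0, 0.4, 0.3]
gripper_width: 0.997
```

>>> send_rows:
  series:
    - {"linear":[0,0,0],"dr":[0,0,0]}
    - {"linear":[0,0,0],"dr":[0,0,0]}
    - {"linear":[0,0,0],"dr":[0,0,0]}
    - {"linear":[0,0,0],"dr":[0,0,0]}
    - {"linear":[0,0,0],"dr":[0,0,0]}
    - {"linear":[0,0,0],"dr":[0,0,0]}
    - {"linear":[0,0,0],"dr":[0,0,0]}
    - {"linear":[0,0,0],"dr":[0,0,0]}
  gripper: -1
  squeeze: 70

```text
t: 57.4
position: [0.5453, -0.1223, 0.2386]
ee_rot: [-1.572, -0.001, 0.0]
force: [-3.2, 0.0, 6.5]
gripper_width: 0.684
```

>>> send_rows:
  series:
    - {"linear":[0,-0.2,0],"dr":[0,0,0]}
    - {"linear":[0,-0.3,0],"dr":[0,0,0]}
    - {"linear":[0,-0.5,0],"dr":[0,0,0]}
    - {"linear":[0,-0.8,0],"dr":[0,0,0]}
    - {"linear":[0,-0.8,0],"dr":[0,0,0]}
    - {"linear":[0,-0.8,0],"dr":[0,0,0]}
    - {"linear":[0,-0.5,0],"dr":[0,0,0]}
    - {"linear":[0,0,0],"dr":[0,0,0]}
    - {"linear":[0,0,0],"dr":[0,0,0]}

```text
t: 58.3
position: [0.5446, -0.122, 0.3922]
ee_rot: [-1.571, 0.001, 0.0]
force: [0.2, 0.3, -6.8]
gripper_width: 0.681
```

```bash
python3 - <<'E'
from h import *
s=ctrl.sense(); print(s['position'],s['gripper_width'])
p=ctrl.get_image('side'); W=cloud(p); lid(p); tops(p,'caddy')
for m in ctrl.masks_of(p,'full_jar')[:2]:
    q=W[m['pixels']]; q=q[~np.isnan(q[:,0])]; print(m['confidence'],m['rect'],np.percentile(q,[2,50,98],axis=0).round(3).tolist())
p=ctrl.get_image('top'); W=cloud(p)
for m in ctrl.masks_of(p,'coaster')[:2]:
    q=W[m['pixels']]; q=q[(q[:,2]>.062)&(q[:,2]<.08)]
    if len(q)>20: print('coaster',m['confidence'],cv2.minEnclosingCircle(q[:,:2].astype(np.float32)*1000),cv2.minAreaRect(q[:,:2].astype(np.float32)*1000))
E
```

```text
[ 0.54462758 -0.1220045   0.39219144] 0.6814989614983377
lid px 0 
caddy 0.61 [295.0, 290.0, 503.0, 478.0] z 0.136 c [ 579.4 -309.7] size [161. 218.]
0.96 [305.0, 208.6, 344.5, 279.1] [[0.516, -0.152, 0.177], [0.535, -0.144, 0.233], [0.569, -0.11, 0.274]]
coaster 0.79 ((544.5216674804688, 149.85304260253906), 38.03883361816406) ((544.5619506835938, 148.9641876220703), (71.74918365478516, 73.82609558105469), 43.05635070800781)
```

>>> send_rows:
  series:
    - {"linear":[0,0,0.5],"dr":[0,0,0]}
    - {"linear":[0,0,0.9],"dr":[0,0,0]}
    - {"linear":[0,0,0.9],"dr":[0,0,0]}
    - {"linear":[0,0,0.9],"dr":[0,0,0]}
    - {"linear":[0,0,0.9],"dr":[0,0,0]}
    - {"linear":[0,0,0.9],"dr":[0,0,0]}
    - {"linear":[0,0,0.9],"dr":[0,0,0]}
    - {"linear":[0,0,0.65],"dr":[0,0,0]}
    - {"linear":[0,0,0.24],"dr":[0,0,0]}
    - {"linear":[0,0,0],"dr":[0,0,0]}

```text
t: 59.55
position: [0.5448, 0.1504, 0.3918]
ee_rot: [-1.571, 0.002, 0.002]
force: [1.1, -0.6, -5.8]
gripper_width: 0.685
```

>>> send_rows:
  series:
    - {"linear":[0,0.4,0],"dr":[0,0,0]}
    - {"linear":[0,0.7,0],"dr":[0,0,0]}
    - {"linear":[0,0.6,0],"dr":[0,0,0]}
    - {"linear":[0,0.4,0],"dr":[0,0,0]}
    - {"linear":[0,0.2,0],"dr":[0,0,0]}
    - {"linear":[0,0.1,0],"dr":[0,0,0]}
    - {"linear":[0,0.04,0],"dr":[0,0,0]}
    - {"linear":[0,0,0],"dr":[0,0,0]}
    - {"linear":[0,0,0],"dr":[0,0,0]}
    - {"linear":[0,0,0],"dr":[0,0,0]}

```text
t: 60.55
position: [0.5453, 0.1496, 0.2961]
ee_rot: [-1.571, -0.002, 0.0]
force: [-0.5, 0.6, -5.7]
gripper_width: 0.683
```

>>> send_rows:
  series:
    - {"linear":[0,0.06,0],"dr":[0,0,0]}
    - {"linear":[0,0.06,0],"dr":[0,0,0]}
    - {"linear":[0,0,0],"dr":[0,0,0]}
    - {"linear":[0,0,0],"dr":[0,0,0]}

```text
t: 60.95
position: [0.5451, 0.1495, 0.2907]
ee_rot: [-1.571, -0.001, 0.0]
force: [-0.6, 0.9, -2.7]
gripper_width: 0.684
```

In contact with the coaster, so I'll release and retreat.

>>> send_rows:
  series:
    - {"linear":[0,0,0],"dr":[0,0,0]}
    - {"linear":[0,0,0],"dr":[0,0,0]}
    - {"linear":[0,0,0],"dr":[0,0,0]}
    - {"linear":[0,0,0],"dr":[0,0,0]}
    - {"linear":[0,0,0],"dr":[0,0,0]}
    - {"linear":[0,0,0],"dr":[0,0,0]}
    - {"linear":[0,0,0],"dr":[0,0,0]}
  gripper: 1

```text
t: 61.65
position: [0.545, 0.1494, 0.2903]
ee_rot: [-1.571, 0.0, 0.0]
force: [0.4, 0.5, -1.1]
gripper_width: 0.998
```

>>> send_rows:
  series:
    - {"linear":[0,-0.3,0],"dr":[0,0,0]}
    - {"linear":[0,-0.8,0],"dr":[0,0,0]}
    - {"linear":[0,-0.9,0],"dr":[0,0,0]}
    - {"linear":[0,-0.9,0],"dr":[0,0,0]}
    - {"linear":[0,-0.7,0],"dr":[0,0,0]}
    - {"linear":[0,0,0],"dr":[0,0,0]}
    - {"linear":[0,0,0],"dr":[0,0,0]}

```text
t: 62.35
position: [0.545, 0.1494, 0.4358]
ee_rot: [-1.57, -0.002, 0.0]
force: [0.0, -0.1, 0.3]
gripper_width: 0.998
```

```bash
python3 - <<'E'
from h import *
s=ctrl.sense(); print(s['position'],s['t'])
p=ctrl.get_image('wrist'); tops(p,'full_jar',s); tops(p,'coaster',s)
p=ctrl.get_image('side'); save(p,'s11.png'); lid(p); tops(p,'caddy'); tops(p,'cap_1'); tops(p,'timer'); tops(p,'spice_jar')
E
```

```text
[0.54495255 0.14944936 0.43577347] 62.35
full_jar 0.82 [282.0, 177.0, 364.0, 279.0] z 0.171 c [545.  149.5] size [56. 56.]
coaster 0.67 [283.0, 168.0, 364.0, 216.0] z 0.072 c [545.4 162.5] size [44. 77.]
lid px 0 
caddy 0.84 [294.0, 290.0, 504.0, 474.0] z 0.136 c [ 579.8 -309.7] size [161. 218.]
cap_1 0.83 [288.0, 214.0, 307.0, 234.0] z 0.093 c [661.5 157.9] size [44. 45.]
cap_1 0.66 [302.0, 228.0, 323.0, 246.0] z 0.093 c [664.5  91.6] size [44. 46.]
cap_1 0.56 [273.0, 204.0, 297.0, 225.0] z 0.093 c [653.9 212.5] size [76. 46.]
timer 0.74 [321.0, 192.0, 347.0, 220.0] z 0.116 c [768.9 164.2] size [55. 56.]
timer 0.48 [296.0, 307.0, 336.0, 356.0] z 0.042 c [ 543.2 -147.2] size [128.  79.]
spice_jar 0.96 [373.0, 252.0, 400.0, 302.0] z 0.105 c [723.1 -82.2] size [45. 42.]
```

View pics/s11.png

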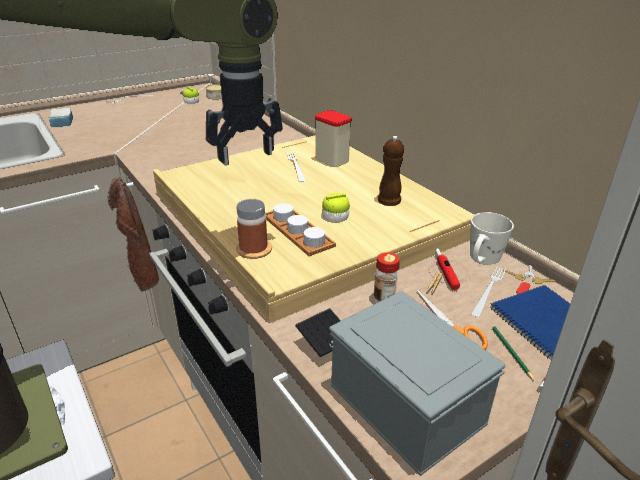

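The final view shows the caddy shut at px (415,380), the three caps flat in the tray (283–315, 212–237), the full jar on its coaster (252,230), and the spice jar and timer where they were.

```bash
python3 -c "
from plant import ctrl
print(ctrl.sign_off())"
```

```text
the job is handed in; nothing more can be done
None
```

The job is done and handed in at about 62 s of the 200 s allowed; the hand-in gives no verdict.

I stood the full jar on the lever, which raised the lid. I then moved the three caps into the tray, one per compartment, and put the three bare jars in the caddy. Last, I took the full jar off the lever, so the lid fell shut, and set it back on its coaster.

**Last checks:**
- **Jars:** before I let the lid down, the wrist camera showed all three standing inside the caddy. They can't be seen with the lid closed.
- **Lid:** closed, its top at 0.136 m, the same as at the start.
- **Caps:** all three tops at 0.093 m, which is what a cap lying flat on the tray floor should read. The side-camera outline of the far cap came out smeared, 76 mm instead of 46 mm. An earlier look had it clean, and the picture shows it flat.
- **Full jar:** upright, about 1 mm from the coaster's centre.
- **Spice jar and timer:** both look untouched in the pictures.

The middle jar was knocked about 15 mm aside during the run; I measured it again before gripping it. I saw no sign of the grip slackening, and no check failed.

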